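# Prop open the drying chest and put the washed tools in to dry

## Task

Open the lid of the drying chest and prop it on its rod: swing the rod up and let the lid down on it so that the rod's end sits in the hole of the lid's ear and carries the lid. Then pull every spatula out of the upright holder and lay it flat on the floor of the chest, put every black dust cap from the worktop in the chest too, and leave the lid standing on its rod. Leave the other things on the worktop where they are.

Things in the scene. Friction and masses are not known exactly. Their poses are not given: they have to be found in the camera images.
- chest: the drying chest, a grey open tray 165 (x) x 160 (y) x 65 mm high, walls and floor 5 mm thick, with a white lid; fixed to the worktop. Origin: centre of its underside. Its own -x is its front (the handle side), +x the hinge side, +y the side where the prop rod is mounted; z up
- chest_floor (a point): middle of the chest's inner floor, 5 mm above the worktop; axes as the chest's. The inside is 155 (x) x 150 (y) mm and 60 mm deep
- lid (a joint): angle of the lid in rad: 0 shut, grows as the front edge is lifted, stop at 1.75 (leaning back a little past upright). The hinge is free: beyond 1.57 the lid leans back on its stop and stays there by its own weight, below that it falls shut unless the rod holds it. Propped on the rod it stands at 1.27
- lid_hinge (a point): middle of the lid's hinge axis, which runs along the chest's y at the rear (+x) rim, 69 mm above the worktop
- lid_handle (a point): centre of the lid's handle: a black barrel, 14 mm thick and 40 mm long along the chest's y, carried by a 14 mm wide stem 30 mm in front of the lid's front edge, 195 mm from the hinge axis. Pinched on its two end faces (closing along the chest's y) it can turn between the fingers as the lid swings, with the fingers pointing down all the time. Lid 7 mm thick, 0.3 kg
- prop (a joint): angle of the prop rod in rad: 0 folded (lying level on its rest peg, pointing to the chest's front), grows as its free end is lifted, stop at 1.85. The pivot is free: past 1.57 the rod leans back on its stop and stays there by its own weight, before that it falls back
- prop_pivot (a point): pivot of the prop rod, on a pin 34 mm outside the chest's +y wall, 57 mm above the worktop; axis along the chest's y
- prop_ball (a point): centre of the steel ball, 20 mm across, at the free end of the prop rod, 110 mm from the pivot; the rod is 8 mm thick; a pin 7 mm thick sticks out of the ball for 15 mm from its centre and points into the lid's hole when the rod is up. Between ball and chest wall there are 24 mm, on the other side it is free
- lid_hole (a point): seat of the ball under the holding hole: the hole is 16 x 16 mm, in a 4 mm thick steel ear that stands out from the lid's +y edge over the rod; this point lies 8 mm under the middle of the ear. With the rod up against its stop and the lid lowered, the pin enters the hole, the ball seats under it and the two points coincide
- holder: grey tool holder block, 130 (x) x 50 (y) x 55 mm high, fixed, origin at the centre of its underside, with three upright square holes 17 x 17 mm, 47 mm deep, in a row along its x, 40 mm apart
- spatula_0_center (a point): centre (half-way along) of a spatula, 120 mm long: +z end is a round black handle 12 mm thick and 78 mm long, -z end a flat steel blade 10 x 4 mm; 40 g. At the start it stands blade down, leaning a little, in a hole of the holder (handle's end about 128 mm above the worktop). May be absent
- spatula_1_center (a point): centre (half-way along) of a spatula, 120 mm long: +z end is a round black handle 12 mm thick and 78 mm long, -z end a flat steel blade 10 x 4 mm; 40 g. At the start it stands blade down, leaning a little, in a hole of the holder (handle's end about 128 mm above the worktop). May be absent
- spatula_2_center (a point): centre (half-way along) of a spatula, 120 mm long: +z end is a round black handle 12 mm thick and 78 mm long, -z end a flat steel blade 10 x 4 mm; 40 g. At the start it stands blade down, leaning a little, in a hole of the holder (handle's end about 128 mm above the worktop). May be absent
- cap_0_center (a point): centre of a round black dust cap, 38 mm across, 13 mm high (this point is 6.5 mm above what it lies on), 20 g, at the start on the worktop.
- cap_1_center (a point): centre of a round black dust cap, 38 mm across, 13 mm high (this point is 6.5 mm above what it lies on), 20 g, at the start on the worktop. May be absent
- timer: bystander: flat white bench timer, 60 x 62 x 18 mm; origin at the centre of its underside
- petri: bystander: closed round clear petri dish, 60 mm across, 15 mm high; origin at the centre of its underside
- tape: bystander: roll of tape lying flat, 60 mm across, 19 mm high; origin at the centre of its underside
- weight: bystander: brass balance weight, 29 mm across, 42 mm high; origin at the centre of its underside
- slides: bystander: closed slide box, 63 x 86 x 34 mm; origin at the centre of its underside
Mind the look-alikes: they are no part of the job. Leave any green or red look-alike of the part that bears cap_0_center alone.

How it is judged:
By the outcome, as a careful person would: the job done as asked, in the order asked, and still so for the second after the job is handed in, with the robot touching nothing.
Of spatula_0, spatula_1, spatula_2, cap_1 only 2 to 3 are there at a start; the rules pass over those that are not, and their reading is None.
At some moment in a run one of cap_0 may be knocked a few centimetres aside while the robot is not near it.
Once in a run the grip may slacken for a moment while it holds something.
It also fails if it takes over 210 s, if anything falls off the work surface, if the arm or the gripper's body presses on something with over 40 N, if the wrist force passes 120 N, or if a joint passes its speed limit or range.

## Robot

A 6-joint arm with a two-finger parallel gripper is mounted at the origin on a cart in front of the work surface, level with it; the furniture and walls round the work are solid. World frame = base frame: x ahead of the robot, y to its left, z up, the work surface at z = 0. Lengths are in m, angles in rad, forces in N, time in s.
With the tool pointing down it reaches from about 0.35 to 0.775 m from the base axis. Payload 7.3 kg.
Tool frame: the origin (TCP) lies between the finger pads; the fingertips stand 8 mm ahead of it and the grasp point (between the pads) lies 11 mm behind it (robot.nose_length is the distance from the TCP to the fingertips, in m); z points along the fingers, y is the line along which they close (so a half turn about z gives the same grasp; the last joint's range is limited). The gripper opens to 92 mm and grips with 3 to 60 N. Pads are 19 mm wide; open, the fingers measure 130 mm over their backs; the gripper's body (75 mm by 190 mm) begins 47 mm behind the grasp point.
Start: joints at [-1.422, 0.342, 1.524, -0, 1.275, -0.146], TCP at [0.153, -0.502, 0.203] pointing down, gripper open.
Joint ranges: [-2.53, 2.53], [-0.77, 2.02], [0.04, 2.7], [-1, 4.14], [0.28, 2.66], [-3.11, 3.11]. Speed limits (rad/s): [2.57, 2.57, 3.14, 3.14, 3.14, 3.14].

## Interface

Orientations are given as [roll, pitch, yaw] about the fixed x, y, z axes, in that order (R = Rz(yaw) Ry(pitch) Rx(roll)).
In Python, from cell import robot gives the robot as it stands. The module is installed in compiled form; this text tells all that it offers.
- The arm moves only by the shell command python3 -m jog 'ROWS' [FORCE]. ROWS is JSON, a list that holds one entry, the list of rows, each a list of 5 numbers: the gripper's target within -1 to 1 (fully open at 1, half-way at 0, shut at -1), then the shift along the tool's x, y, z in m, then the turn about the tool's z in rad. A call has 1 to 5 rows; each row is the pose to reach, as a shift and turn from the pose commanded when the call began, along the tool's axes at that moment; what a row does not reach only later rows make up. A row lasts 1/12 s, in which the tool goes at most 41.7 mm and 7.16 degrees, less where a joint would pass 70% of its speed; a pose out of reach is approached as far as the arm can. A call with a gripper value outside its range is refused whole. The fingers move at their own pace and stop on an object; FORCE is the grip in N (left out, the last holds). Time passes only in rows, so rows that repeat a pose let the fingers close. It gives the time, the measured TCP pose, the force, the opening and the grip force at its end, in the units of the state.
- robot.observe(): the state, without advancing time (a new reading comes with each control period).
- robot.read_camera(name): name is "side" or "top" or "wrist"; returns the picture (480x640x3 uint8, red, green, blue); there is no depth.
- robot.camera_model(name): a dict with "camera_matrix" (3x3 intrinsics, pixels), "position" and "attitude" of the camera in the world; the wrist camera has in their place "mount" (4x4, takes a point from camera to tool coordinates, whose origin is the TCP and whose axes are the flange's). Camera axes: x right, y down, z forward; pixel columns grow to the right and rows downward; lengths in m; the calibration is good to about 2 mm. A picture is of the moment at which its call begins: read the wrist's pose just before it. camera_model takes no time and is no camera call.
- robot.hand_in(): hands the job in; it is judged then, once.
The state is a dict: "time": time; "qpos": joint angles; "qvel": joint speeds; "joint_efforts": joint torques, N m; "tool_pos": TCP position; "tool_rot": TCP orientation; "contact_force": force on the tool from outside, world axes, zero at the start; "torque": the same for the moment, N m; "opening": finger opening in m; "grip_force": force on a finger pad.
Only numpy, scipy, OpenCV 4.12 (cv2) and the standard library are available. Lean on these libraries where they do the work, as an engineer would, in place of code of your own. Each camera call takes 0.05 s, during which the arm holds its last target. There are 200 camera calls.

## Working session

There is one attempt and no reset: what is moved stays moved. The work goes in short steps, Python scripts to look and compute and a shell command to move; the robot and the scene stay as the last step left them, time stands still between calls to the robot, and variables do not carry over. Pictures are saved under pics/ and viewed, at most 14 in all, crops included, and the job is handed in when it is done.

```bash
ls; mkdir -p pics; cat > h.py <<'E'
import numpy as np,cv2
from cell import robot
from scipy.spatial.transform import Rotation as Ro
def snap(n,f):
    s=robot.observe(); im=robot.read_camera(n); cv2.imwrite(f'pics/{f}.png',im[:,:,::-1]); return s,im
def cam(n,s=None):
    m=robot.camera_model(n);K=np.array(m['camera_matrix'])
    if n=='wrist':
        T=np.eye(4);T[:3,:3]=Ro.from_euler('xyz',s['tool_rot']).as_matrix();T[:3,3]=s['tool_pos']
        C=T@np.array(m['mount']);return K,C[:3,:3],C[:3,3]
    a=np.array(m['attitude']);R=a if a.shape==(3,3) else Ro.from_euler('xyz',a).as_matrix()
    return K,R,np.array(m['position'])
def ray(c,u,v):
    K,R,p=c;d=R@np.linalg.inv(K)@[u,v,1];return p,d/np.linalg.norm(d)
def plane(c,u,v,z):
    p,d=ray(c,u,v);return p+d*(z-p[2])/d[2]
def proj(c,X):
    K,R,p=c;q=K@(R.T@(np.array(X)-p));return q[:2]/q[2]
def tri(c1,a,c2,b):
    p,d=ray(c1,*a);q,e=ray(c2,*b);t=np.linalg.lstsq(np.c_[d,-e],q-p,rcond=None)[0]
    x,y=p+d*t[0],q+e*t[1];return (x+y)/2,np.linalg.norm(x-y)
E
python3 - <<'E'
from h import *
for n in('top','side','wrist'):
    s,_=snap(n,n+'0');m=robot.camera_model(n);print(n,m)
print(s)
E
```

```text
pics
top {'camera_matrix': array([[580.05886171,   0.        , 320.80034782],
       [  0.        , 580.05886171, 235.53639557],
       [  0.        ,   0.        ,   1.        ]]), 'position': array([0.35382172, 0.04919554, 1.52462249]), 'attitude': array([-3.01283789, -0.00833453, -1.58175036])}
side {'camera_matrix': array([[439.61314004,   0.        , 318.71677251],
       [  0.        , 439.61314004, 234.38222681],
       [  0.        ,   0.        ,   1.        ]]), 'position': array([0.11463618, 0.91758017, 0.76240834]), 'attitude': array([-2.17187863e+00, -2.38299022e-03, -2.66869377e+00])}
wrist {'camera_matrix': array([[338.48560947,   0.        , 318.26484519],
       [  0.        , 338.48560947, 235.52040665],
       [  0.        ,   0.        ,   1.        ]]), 'mount': array([[-7.44413653e-04, -9.57159985e-01, -2.89558645e-01,
         7.79669758e-02],
       [ 9.99999690e-01, -7.87131221e-04,  3.10717234e-05,
        -1.31173684e-03],
       [-2.57661260e-04, -2.89558532e-01,  9.57160274e-01,
        -1.81397766e-01],
       [ 0.00000000e+00,  0.00000000e+00,  0.00000000e+00,
         1.00000000e+00]])}
{'time': 0.1, 'qpos': array([-1.42198613e+00,  3.42653942e-01,  1.52491652e+00,  9.13672195e-06,
        1.27538088e+00, -1.46011664e-01]), 'qvel': array([-1.25755436e-03, -1.24702028e-03, -1.43418407e-03, -6.29528615e-05,
        2.98729281e-05,  1.77187736e-03]), 'joint_efforts': array([ 1.81627984e-03, -4.32004738e+01, -2.44694138e+01,  7.19330111e-02,
        5.26359421e-02, -4.56839030e-05]), 'tool_pos': array([ 0.15250932, -0.50195624,  0.20231575]), 'tool_rot': array([-3.14024969e+00, -2.06324768e-04,  2.94819056e-01]), 'contact_force': array([-0.420485  ,  0.60495513, -0.4380287 ]), 'torque': array([-0.01658511, -0.01423762, -0.00247449]), 'grip_force': 0.0, 'opening': 0.09190906640209669}
```

View pics/top0.png

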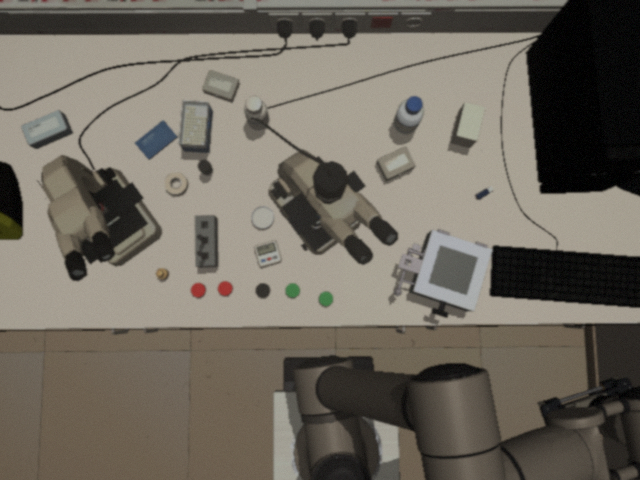

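View pics/side0.png

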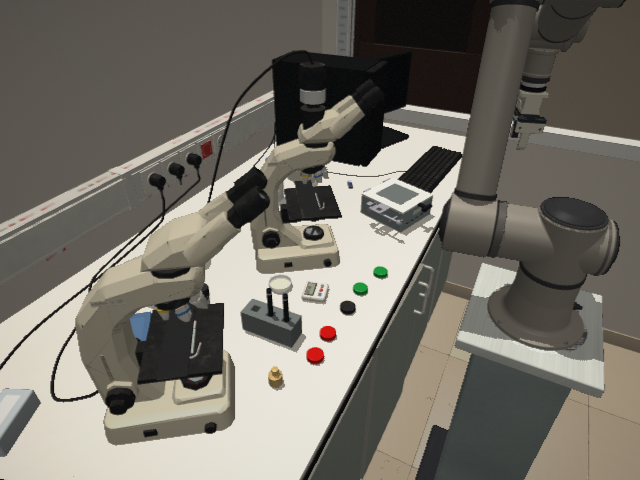

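Top view: the chest is at (453,270), with its handle at (437,313) and rod on the left at (405,270). The holder is at (206,240). Red discs are at (198,290) and (225,289), green ones at (292,291) and (326,299). Black cap candidates are the disc at (263,290) and a dark round thing at (205,167). The side view shows two spatulas, at (271,303) and (285,306). I'll enlarge these areas.

```bash
python3 - <<'E'
from h import *
t=cv2.imread('pics/top0.png');s=cv2.imread('pics/side0.png')
a=cv2.resize(t[145:305,150:345],None,fx=2.05,fy=2.05,interpolation=3)
b=cv2.resize(t[220:330,380:500],(400,328),interpolation=3)
c=cv2.resize(s[165:240,345:445],(400,270),interpolation=3)
d=cv2.resize(s[270:350,230:365],(400,270),interpolation=3)
out=np.zeros((600,800,3),np.uint8)
out[:328,:400]=a[:328,:400];out[:328,400:]=b;out[328:598,:400]=c;out[328:598,400:]=d
cv2.imwrite('pics/crop1.png',out)
c=cam('top')
for n,u,v,z in[('cap',263,290.5,.013),('blk',205,167,.013),('hold',206,217,.055),('hold2',206,266,.055),('handle',437,313,.07),('ball',402,292,.057)]:print(n,plane(c,u,v,z).round(3))
E
```

```text
cap [0.407 0.186 0.013]
blk [0.737 0.341 0.013]
hold [0.595 0.328 0.055]
hold2 [0.469 0.327 0.055]
handle [ 0.345 -0.252  0.07 ]
ball [ 0.398 -0.168  0.057]
```

View pics/crop1.png

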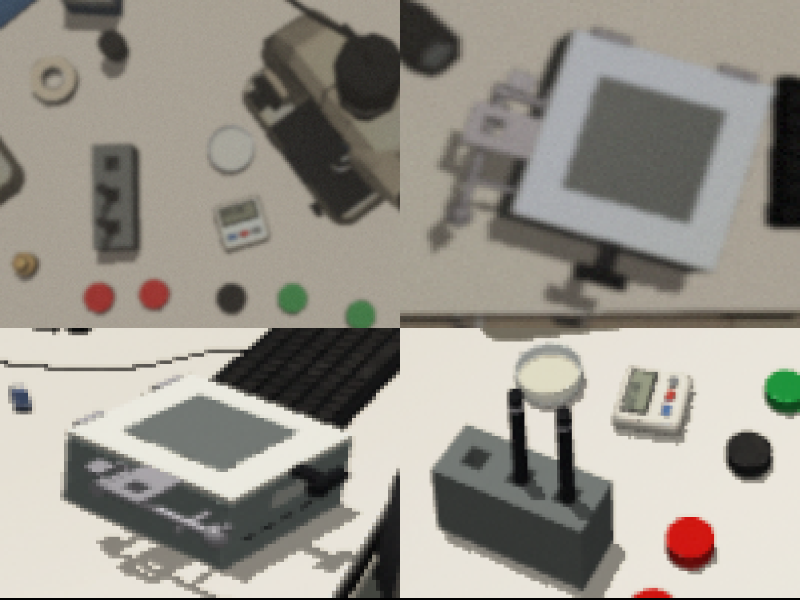

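The thing at (205,167) is a tall dark bottle (elongated body and shadow) standing 0.81 m away. It's neither flat nor in reach, so it's no cap. The only black flat disc of about 38 mm is at (263,290), so that is cap_0. Two spatulas stand in the holder's middle and near holes. Next I'll measure the chest.

```bash
python3 - <<'E'
from h import *
t=cv2.imread('pics/top0.png').astype(int);c=cam('top')
m=((t.min(2)>125)&(t[:,:,0]>=t[:,:,2]+5)).astype(np.uint8)
m[:, :400]=0;m[:,505:]=0;m[:215]=0;m[320:]=0
m=cv2.morphologyEx(m,cv2.MORPH_OPEN,np.ones((3,3)))
cs,_=cv2.findContours(m,0,1);k=max(cs,key=cv2.contourArea);print(cv2.contourArea(k),cv2.minAreaRect(k))
P=np.array([plane(c,*q[0],.0725)[:2] for q in k],np.float32)*1000
r=cv2.minAreaRect(P);print(r);B=cv2.boxPoints(r);print(B)
# black handle: dark pixels in front
ts=t[290:325,420:460].sum(2)
print(plane(c,440,302,.069),plane(c,397.5,283.6,.057),plane(c,437,301.6,.069))
print(t[296:308,430:450].sum(2))
E
```

```text
844.0 ((446.8773498535156, 267.3207702636719), (48.649818420410156, 62.326629638671875), 17.744672775268555)
((457.9392395019531, -280.8607177734375), (121.95257568359375, 158.30787658691406), 70.47671508789062)
[[ 362.95853 -311.87878]
 [ 512.1646  -364.7837 ]
 [ 552.9199  -249.84265]
 [ 403.71387 -196.93774]]
[ 0.371821  -0.2608916  0.069    ] [ 0.4193188  -0.15759571  0.057     ] [ 0.37289471 -0.25342258  0.069     ]
[[404 437 473 495 503 500 510 522 515 511 516 518 514 515 517 516 521 511
  513 512]
 [268 309 358 406 447 466 486 490 510 512 519 512 518 510 516 509 512 517
  515 519]
 [165 186 226 278 316 361 410 451 475 482 495 511 510 520 520 519 517 508
  509 518]
 [188 171 177 185 200 227 273 315 356 404 426 461 464 485 507 511 514 515
  519 521]
 [240 232 213 201 172 186 177 195 223 266 289 317 356 411 440 476 497 509
  511 516]
 [260 255 246 248 229 226 189 183 175 158 147 183 219 259 303 360 409 461
  488 500]
 [252 265 264 267 255 257 245 227 202 166 134 117 127 136 158 210 281 352
  401 444]
 [265 275 272 271 267 258 260 260 237 173 139 106 119 105 110 125 177 219
  262 307]
 [267 264 268 264 255 265 266 253 239 189 131 107 107  91  99 126 149 165
  170 177]
 [269 257 261 259 261 263 264 248 222 174 123 109 113  94 118 165 205 198
  186 172]
 [276 268 264 248 263 256 258 254 209 149 107 105 104 101 136 200 236 238
  229 228]
 [320 288 253 220 220 227 240 226 174 118 102  93 105 110 162 210 249 264
  264 245]]
```

```bash
cat > to.py <<'E'
import sys
from h import *
s=robot.observe();R=Ro.from_euler('xyz',s['tool_rot']).as_matrix();yaw=s['tool_rot'][2]
x,y,z=[float(v) for v in sys.argv[1:4]]
d=R.T@(np.array([x,y,z])-s['tool_pos'])
tw=-(float(sys.argv[4])-yaw) if len(sys.argv)>4 else 0
print('shift',(d).round(4),'turn',round((tw+np.pi)%(2*np.pi)-np.pi,3),'t',s['time'],'pos',s['tool_pos'].round(4),'yaw',round(yaw,3))
E
python3 -m jog '[[[1,0.155,-0.085,-0.05,-0.6],[1,0.155,-0.085,-0.05,-0.6],[1,0.155,-0.085,-0.05,-0.6],[1,0.155,-0.085,-0.05,-0.6],[1,0.155,-0.085,-0.05,-0.6]]]'
python3 -m jog '[[[1,0,0,0,-0.62],[1,0,0,0,-0.62],[1,0,0,0,-0.62],[1,0,0,0,-0.62],[1,0,0,0,-0.62]]]'
python3 -m jog '[[[1,0,0,0,-0.62],[1,0,0,0,-0.62],[1,0,0,0,-0.62],[1,0,0,0,-0.62],[1,0,0,0,-0.62]]]'
python3 -m jog '[[[1,0,0,0,-0.62],[1,0,0,0,-0.62],[1,0,0,0,-0.62],[1,0,0,0,-0.62],[1,0,0,0,-0.62]]]'
python3 to.py .40 -.27 .30 2.845
```

```text
time: 0.57
tool_pos: [0.2787, -0.3731, 0.2544]
tool_rot: [3.14, -0.001, 0.903]
contact_force: [0.8, 0.6, -0.0]
opening: 0.0918
grip_force: 0.0
time: 0.98
tool_pos: [0.2762, -0.3757, 0.2527]
tool_rot: [-3.141, -0.0, 1.521]
contact_force: [0.5, 0.8, 0.0]
opening: 0.092
grip_force: 0.0
time: 1.4
tool_pos: [0.2761, -0.3758, 0.2527]
tool_rot: [3.142, -0.001, 2.141]
contact_force: [-0.2, 0.2, -0.5]
opening: 0.0917
grip_force: 0.0
time: 1.82
tool_pos: [0.2761, -0.3758, 0.2527]
tool_rot: [3.141, -0.0, 2.761]
contact_force: [0.1, -1.0, -0.3]
opening: 0.0918
grip_force: 0.0
shift [-0.0757  0.1443 -0.0473] turn -0.084 t 1.8167 pos [ 0.2761 -0.3758  0.2527] yaw 2.761
```

```bash

python3 -m jog '[[[1,-0.076,0.144,-0.047,-0.084],[1,-0.076,0.144,-0.047,-0.084],[1,-0.076,0.144,-0.047,-0.084],[1,-0.076,0.144,-0.047,-0.084],[1,-0.076,0.144,-0.047,-0.084]]]'
python3 -c "
from h import *
s,_=snap('wrist','w1');print(s['tool_pos'],s['tool_rot'],s['qpos'].round(2))"
```

```text
time: 2.23
tool_pos: [0.4052, -0.2676, 0.3018]
tool_rot: [3.141, 0.004, 2.844]
contact_force: [-1.1, 0.4, -0.7]
opening: 0.0917
grip_force: 0.0
[ 0.40522428 -0.26764667  0.30179231] [3.14070833 0.00433766 2.84429052] [-0.74  0.21  1.44  0.    1.49 -2.02]
```

View pics/w1.png

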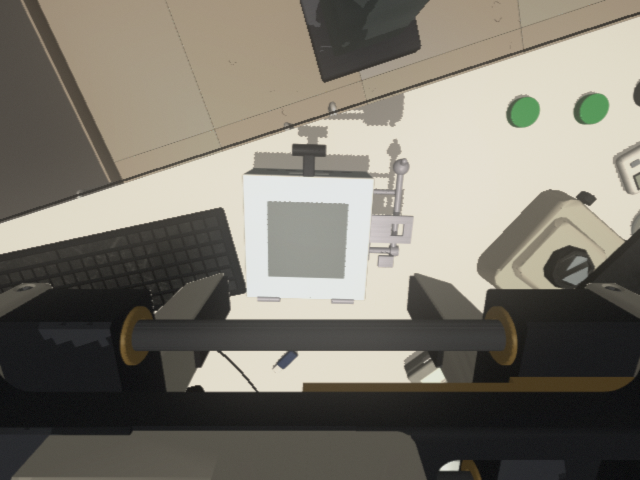

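Wrist view: lid corners at (246,174), (373,178), (367,299) and (246,297). The handle barrel is at (310,150), the ball at (402,166), the pivot at about (394,250) and the ear hole at (398,230).

```bash
cat > a.py <<'E'
from h import *
im=cv2.imread('pics/w1.png').astype(int)
s={'tool_pos':[ 0.40522428,-0.26764667,0.30179231],'tool_rot':[3.14070833,0.00433766,2.84429052]}
c=cam('wrist',s)
m=((im[:,:,0]>=im[:,:,2])&(im.min(2)>190)).astype(np.uint8);m[:165]=0;m[305:]=0;m[:,:235]=0;m[:,380:]=0
m=cv2.morphologyEx(m,cv2.MORPH_OPEN,np.ones((5,5)))
k=max(cv2.findContours(m,0,1)[0],key=cv2.contourArea)
P=np.array([plane(c,*q[0],.0725)[:2] for q in k],np.float32)*1000
r=cv2.minAreaRect(P);print(r);print(cv2.boxPoints(r).round(1))
d=(im.sum(2)<130).astype(np.uint8);d[:140]=0;d[160:]=0;d[:,:285]=0;d[:,335:]=0
ys,xs=np.nonzero(d);b=ys<158
print('handle px',xs.min(),xs.max(),ys.min(),ys.max())
r2=[plane(c,u,150.5,.07)[:2].round(4) for u in(xs.min(),(xs.min()+xs.max())/2,xs.max())];print(r2)
print('ball',plane(c,402,166,.057).round(4),'pivot',plane(c,394,250,.057).round(4),'hole',plane(c,398,230,.0725).round(4))
E
python3 a.py
python3 -c "
import cv2
i=cv2.imread('pics/w1.png')[130:310,230:430];cv2.imwrite('pics/w1c.png',cv2.resize(i,(660,594),interpolation=3))"
```

```text
((451.2469482421875, -296.7792663574219), (154.9931182861328, 160.87957763671875), 71.04609680175781)
[[ 350.  -343.9]
 [ 502.2 -396.2]
 [ 552.5 -249.6]
 [ 400.3 -197.4]]Traceback (most recent call last):
  File "a.py", line 12, in <module>
    print('handle px',xs.min(),xs.max(),ys.min(),ys.max())
                      ~~~~~~^^
    return umr_minimum(a, axis, None, out, keepdims, initial, where)
ValueError: zero-size array to reduction operation minimum which has no identity
```

View pics/w1c.png

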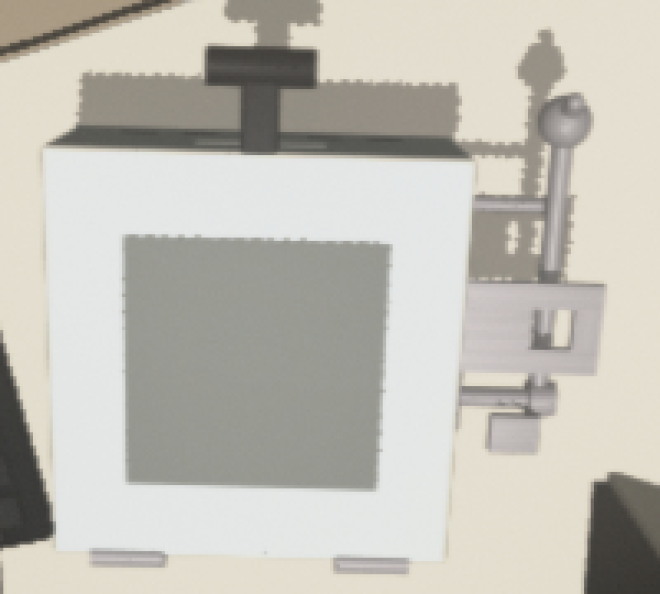

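```bash
cat > a.py <<'E'
from h import *
s={'tool_pos':[ 0.40522428,-0.26764667,0.30179231],'tool_rot':[3.14070833,0.00433766,2.84429052]}
c=cam('wrist',s)
yaw=np.deg2rad(-18.954);ex=np.array([np.cos(yaw),np.sin(yaw)]);ey=np.array([-ex[1],ex[0]])
o=np.array([.45125,-.29678])
for n,u,v,z in[('handle',309.1,150.6,.0705),('hl',292.4,150.6,.07),('hr',326.1,150.6,.07),('ball',401.2,166.7,.057),('pivot',394.2,250.6,.057),('hole',397.5,230,.0725),('hingeL',269,299,.069),('hingeR',342.5,301,.069)]:
    p=plane(c,u,v,z);q=p[:2]-o;print(n,p.round(4),'chest',(q@ex).round(4),(q@ey).round(4))
# cross-check with top camera
t=cam('top');w=cam('wrist',s)
print('tri handle',tri(c,(309.1,150.6),t,(440,302)),'ball',tri(c,(401.2,166.7),t,(397.5,283.6)))
print('top lid corners predicted',[proj(t,list(o+a*ex*.0805+b*ey*.0775)+[.0725]).round(1) for a in(1,-1) for b in(1,-1)])
E
python3 a.py
```

```text
handle [ 0.346  -0.2599  0.0705] chest -0.1115 0.0007
hl [ 0.3402 -0.2789  0.07  ] chest -0.1108 -0.0191
hr [ 0.3519 -0.2407  0.07  ] chest -0.1121 0.0208
ball [ 0.3985 -0.1573  0.057 ] chest -0.0952 0.1148
pivot [ 0.5034 -0.191   0.057 ] chest 0.015 0.117
hole [ 0.4714 -0.1826  0.0725] chest -0.018 0.1146
hingeL [ 0.5165 -0.3708  0.069 ] chest 0.0857 -0.0489
hingeR [ 0.5487 -0.2764  0.069 ] chest 0.0855 0.0509
tri handle (array([ 0.35947302, -0.26286122,  0.04944025]), np.float64(0.025531115906726923)) ball (array([ 0.41078371, -0.15673854,  0.03954888]), np.float64(0.01969590652974611))
top lid corners predicted [array([433.2, 230.2]), array([491.9, 249.4]), array([414.5, 290.8]), array([473.9, 310.5])]
```

Distances agree with the description: handle to hinge 195 mm, ball to pivot 110 mm, and the top view confirms. Chest yaw is about -0.325. Now for the handle.

```bash
python3 to.py .346 -.260 .110 2.817
```

```text
shift [ 0.058  -0.0081  0.1907] turn 0.027 t 2.2833 pos [ 0.4034 -0.2691  0.3008] yaw 2.844
```

```bash

python3 -m jog '[[[1,0.058,-0.008,0.04,0.027],[1,0.058,-0.008,0.08,0.027],[1,0.058,-0.008,0.12,0.027],[1,0.058,-0.008,0.16,0.027],[1,0.058,-0.008,0.19,0.027]]]'
python3 -m jog '[[[1,0,0,0,0]]]' | tail -0
python3 to.py .346 -.260 .058 2.817
```

```text
time: 2.7
tool_pos: [0.3415, -0.2619, 0.112]
tool_rot: [-3.141, 0.001, 2.81]
contact_force: [1.2, 0.4, -0.7]
opening: 0.0919
grip_force: 0.0
shift [-0.0084  0.0005  0.0491] turn -0.007 t 2.7833 pos [ 0.3383 -0.2582  0.1072] yaw 2.81Exception ignored on flushing sys.stdout:
BrokenPipeError: [Errno 32] Broken pipe
```

```bash

python3 -m jog '[[[1,-0.008,0.0,0.0,-0.007],[1,-0.008,0.0,0.02,-0.007],[1,-0.008,0.0,0.049,-0.007],[1,-0.008,0,0.049,-0.007],[1,-0.008,0,0.049,-0.007]]]'
python3 to.py .346 -.260 .058 2.817
```

```text
time: 3.2
tool_pos: [0.3516, -0.2653, 0.066]
tool_rot: [-3.141, 0.001, 2.819]
contact_force: [0.5, -0.0, 0.3]
opening: 0.0917
grip_force: 0.0
shift [0.0069 0.0032 0.008 ] turn 0.002 t 3.2 pos [ 0.3516 -0.2653  0.066 ] yaw 2.819
```

```bash

for i in 1 2; do python3 -m jog '[[[1,0,0,0,0],[1,0,0,0,0]]]' >/dev/null; python3 to.py .346 -.260 .058 2.817;done
```

```text
shift [0.0075 0.0034 0.0087] turn 0.002 t 3.3667 pos [ 0.352  -0.2656  0.0667] yaw 2.819
shift [0.0065 0.0029 0.0076] turn 0.002 t 3.5333 pos [ 0.3513 -0.2648  0.0657] yaw 2.819
```

```bash

python3 -m jog '[[[1,0.007,0.003,0.008,0],[1,0.007,0.003,0.008,0],[1,0.007,0.003,0.008,0],[1,0.007,0.003,0.008,0]]]' >/dev/null; python3 to.py .346 -.260 .058 2.817
python3 -c "
from h import *
s,_=snap('wrist','w2')"
```

```text
shift [-0.0007 -0.0002 -0.001 ] turn 0.002 t 3.8667 pos [ 0.3454 -0.2595  0.057 ] yaw 2.819
```

View pics/w2.png

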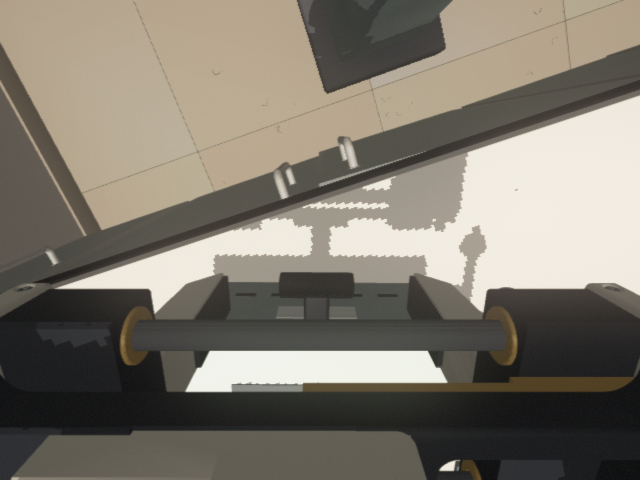

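```bash

python3 -m jog '[[[-1,0,0,0,0],[-1,0,0,0,0],[-1,0,0,0,0],[-1,0,0,0,0],[-1,0,0,0,0]]]' 20
python3 -m jog '[[[-1,-0.001,0,-0.0195,0],[-1,-0.004,0,-0.039,0],[-1,-0.009,0,-0.058,0],[-1,-0.015,0,-0.076,0],[-1,-0.024,0,-0.0935,0]]]'
```

```text
time: 4.33
tool_pos: [0.3451, -0.2592, 0.0565]
tool_rot: [-3.141, 0.0, 2.819]
contact_force: [-0.8, 0.1, -0.6]
opening: 0.0632
grip_force: 0.0
time: 4.75
tool_pos: [0.3677, -0.2666, 0.151]
tool_rot: [-3.142, -0.0, 2.819]
contact_force: [-0.3, -0.8, 0.1]
opening: 0.0298
grip_force: 0.0
```

```bash

python3 -m jog '[[[0.3,0,0,0,0],[0.3,0,0,0,0],[0.3,0,0,0,0],[0.3,0,0,0,0],[0.3,0,0,0,0]]]'
python3 to.py .346 -.260 .058 2.817
```

```text
time: 5.17
tool_pos: [0.3671, -0.2662, 0.149]
tool_rot: [3.141, -0.002, 2.819]
contact_force: [0.2, -0.8, -0.2]
opening: 0.0572
grip_force: 0.0
shift [ 0.0218 -0.0009  0.0911] turn 0.002 t 5.1667 pos [ 0.3671 -0.2662  0.149 ] yaw 2.819
```

```bash

python3 -m jog '[[[0.3,0.022,-0.001,0.02,0],[0.3,0.022,-0.001,0.05,0],[0.3,0.022,-0.001,0.08,0],[0.3,0.022,-0.001,0.091,0],[0.3,0.022,-0.001,0.091,0]]]'
python3 -m jog '[[[-1,0,0,0,0],[-1,0,0,0,0],[-1,0,0,0,0],[-1,0,0,0,0],[-1,0,0,0,0]]]' 20;python3 to.py .346 -.260 .058 2.817
```

```text
time: 5.58
tool_pos: [0.3447, -0.259, 0.0562]
tool_rot: [3.138, -0.006, 2.818]
contact_force: [1.1, 0.2, 0.0]
opening: 0.0599
grip_force: 0.0
time: 6.0
tool_pos: [0.347, -0.2611, 0.0597]
tool_rot: [-3.141, 0.001, 2.819]
contact_force: [-0.8, -0.3, 0.3]
opening: 0.0312
grip_force: 0.0
shift [0.0013 0.0008 0.0017] turn 0.002 t 6.0 pos [ 0.347  -0.2611  0.0597] yaw 2.819
```

```bash

python3 -c "
from h import *
s,i=snap('wrist','w3')
a=i[240:400,150:500,::-1];b=robot.read_camera('side')[150:250,340:460,::-1]
o=np.zeros((600,700,3),np.uint8);o[:320]=cv2.resize(a,(700,320));o[320:600,:336]=cv2.resize(b,(336,280));cv2.imwrite('pics/w3c.png',o);print(s['opening'],s['grip_force'],s['time'])"
```

```text
0.031197259580187233 0.0 6.0
```

View pics/w3c.png

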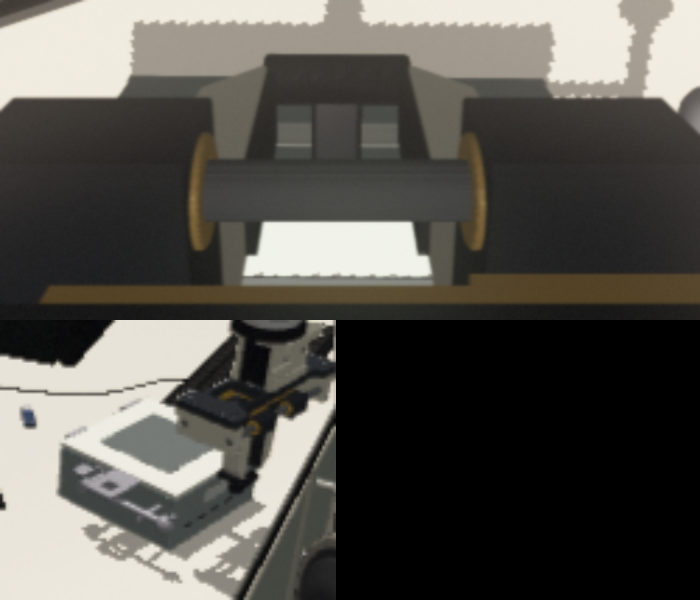

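```bash

python3 -m jog '[[[-1,0,0,0,0],[-1,0,0,0,0],[-1,0,0,0,0]]]'
python3 -c "
from h import *
s,i=snap('wrist','w4');K,R,p=cam('wrist',s)
a=i[240:400,150:500,::-1]
cv2.imwrite('pics/w4c.png',cv2.resize(a,(700,320)))
T=Ro.from_euler('xyz',s['tool_rot']).as_matrix()
for q in [(0,0,-.011),(.0095,.02,.008),(-.0095,.02,.008),(.0095,-.02,.008),(0.0095,.02,-.03),(0,0,.008)]:print(q,proj((K,R,p),s['tool_pos']+T@np.array(q)).round(1))"
```

```text
time: 6.35
tool_pos: [0.3467, -0.2608, 0.0591]
tool_rot: [-3.141, 0.0, 2.819]
contact_force: [0.0, 0.3, -0.7]
opening: 0.0031
grip_force: 0.0
(0, 0, -0.011) [316.8 284. ]
(0.0095, 0.02, 0.008) [350.6 255.7]
(-0.0095, 0.02, 0.008) [349.7 285. ]
(0.0095, -0.02, 0.008) [283.4 255.8]
(0.0095, 0.02, -0.03) [357.6 282.6]
(0, 0, 0.008) [317.  270.6]
```

View pics/w4c.png

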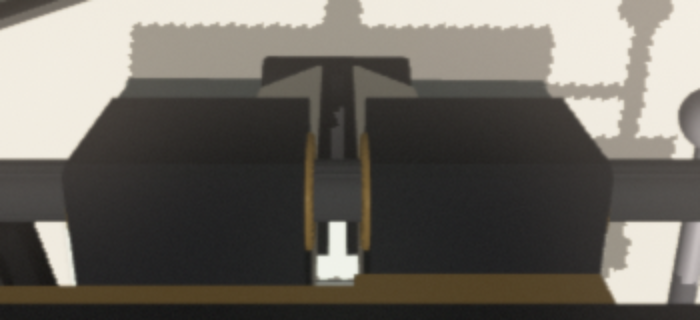

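```bash
python3 -c "
from h import *
print(robot.nose_length,[a for a in dir(robot) if a[0]!='_'])"
python3 -m jog '[[[0.3,0,0,-0.02,0],[0.3,0,0,-0.03,0],[0.3,0,0,-0.03,0],[0.3,0,0,-0.03,0],[0.3,0,0,-0.03,0]]]' >/dev/null
python3 -m jog '[[[0.3,0,0,0,0],[0.3,0,0,0,0],[0.3,0,0,0,0],[0.3,0,0,0,0],[0.3,0,0,0,0]]]' >/dev/null
python3 -m jog '[[[0.3,0,0,0.02,0],[0.3,0,0,0.044,0],[0.3,0,0,0.044,0],[0.3,0,0,0.044,0]]]'
```

```text
0.008 ['IKError', 'camera_model', 'hand_in', 'nose_length', 'observe', 'read_camera']
time: 7.57
tool_pos: [0.346, -0.2601, 0.0445]
tool_rot: [3.14, -0.003, 2.819]
contact_force: [0.0, 0.3, 0.2]
opening: 0.0603
grip_force: 0.0
```

```bash

python3 -m jog '[[[-1,0,0,0,0],[-1,0,0,0,0],[-1,0,0,0,0],[-1,0,0,0,0],[-1,0,0,0,0]]]' 20
python3 -c "
from h import *
s,i=snap('wrist','w5')
a=i[240:400,150:500,::-1];b=robot.read_camera('side')[150:250,340:460,::-1]
o=np.zeros((600,700,3),np.uint8);o[:320]=cv2.resize(a,(700,320));o[320:600,:336]=cv2.resize(b,(336,280));cv2.imwrite('pics/w5c.png',o);print(s['opening'],s['grip_force'],s['time'])"
```

```text
time: 7.98
tool_pos: [0.3471, -0.2613, 0.0458]
tool_rot: [-3.141, 0.002, 2.819]
contact_force: [-1.1, -0.7, 4.6]
opening: 0.0393
grip_force: 20.0
0.03930516107530177 20.001735985279083 7.9833
```

View pics/w5c.png

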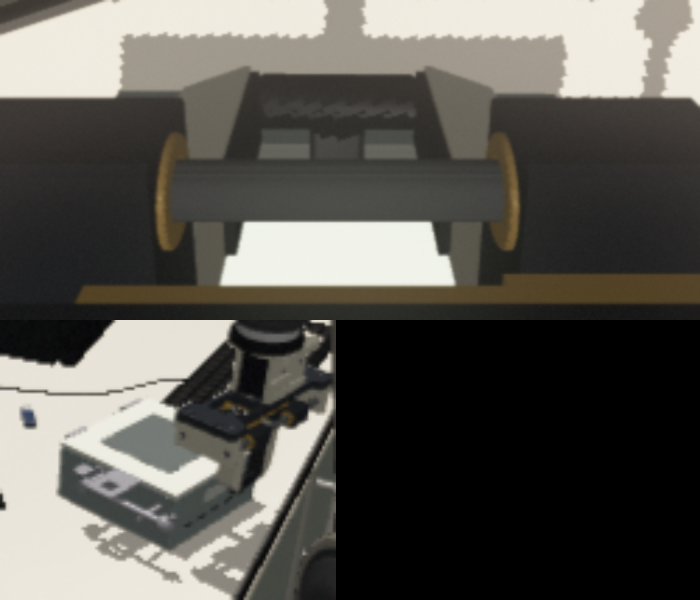

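```bash

python3 -m jog '[[[0.1,0,0,0,0],[0.1,0,0,0,0],[0.1,0,0,0.008,0],[0.1,0,0,0.008,0],[0.1,0,0,0.008,0]]]'
python3 -m jog '[[[-1,0,0,0,0],[-1,0,0,0,0],[-1,0,0,0,0],[-1,0,0,0,0],[-1,0,0,0,0]]]' 20
```

```text
time: 8.5
tool_pos: [0.3462, -0.2603, 0.0363]
tool_rot: [3.141, -0.002, 2.819]
contact_force: [-0.7, 1.2, -0.5]
opening: 0.0506
grip_force: 0.0
time: 8.92
tool_pos: [0.3465, -0.2611, 0.037]
tool_rot: [-3.141, 0.0, 2.819]
contact_force: [-1.6, -2.3, -0.9]
opening: 0.0397
grip_force: 20.0
```

Gripped on the barrel's ends. Now I'll lift along the arc, checking force.

```bash

python3 -m jog '[[[-1,-0.001,0,-0.0195,0],[-1,-0.004,0,-0.039,0],[-1,-0.009,0,-0.058,0],[-1,-0.015,0,-0.076,0],[-1,-0.024,0,-0.0935,0]]]'
python3 -m jog '[[[-1,0,0,0,0]]]'; python3 -c "
from h import *
snap('side','s2')
b=cv2.imread('pics/s2.png')[100:250,340:500];cv2.imwrite('pics/s2c.png',cv2.resize(b,(640,600)))"
```

```text
time: 9.33
tool_pos: [0.3694, -0.2689, 0.1316]
tool_rot: [-3.14, 0.001, 2.819]
contact_force: [1.1, -5.5, -4.0]
opening: 0.0398
grip_force: 20.0
time: 9.42
tool_pos: [0.3705, -0.2693, 0.1334]
tool_rot: [-3.14, 0.003, 2.819]
contact_force: [-4.7, -3.1, -0.9]
opening: 0.0396
grip_force: 20.0
```

View pics/s2c.png

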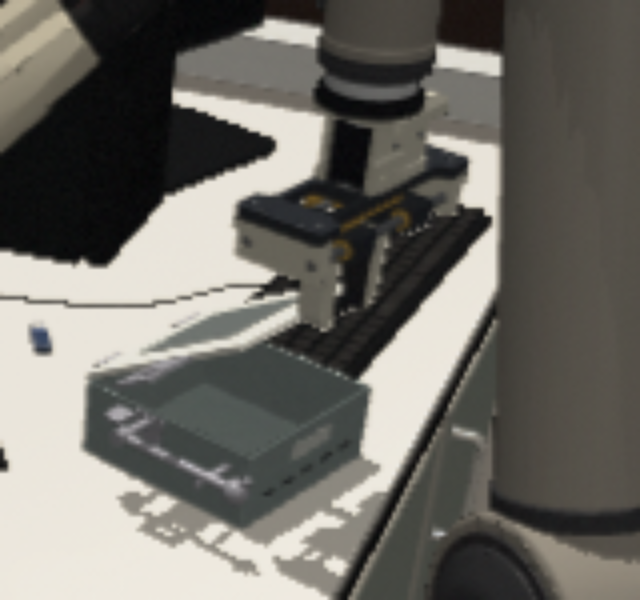

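The side view shows the lid held by its handle at about 0.5 rad, with the gripper lifting it. I'll carry on up the arc.

```bash

python3 -m jog '[[[-1,-0.010,0,-0.0166,0],[-1,-0.022,0,-0.032,0],[-1,-0.035,0,-0.0464,0],[-1,-0.050,0,-0.059,0],[-1,-0.0657,0,-0.0706,0]]]' |sed -n '2p;4,6p'
python3 -m jog '[[[-1,-0.017,0,-0.0097,0],[-1,-0.0347,0,-0.0176,0],[-1,-0.0532,0,-0.0238,0],[-1,-0.0723,0,-0.0281,0],[-1,-0.0916,0,-0.0304,0]]]'|sed -n '2p;4,6p'
python3 -m jog '[[[-1,-0.0195,0,-0.0004,0],[-1,-0.039,0,0.001,0],[-1,-0.045,0,0.002,0],[-1,-0.045,0,0.002,0]]]'|sed -n '2p;4,6p'
```

```text
tool_pos: [0.4312, -0.29, 0.2012]
contact_force: [0.8, -6.9, -5.9]
opening: 0.0395
grip_force: 20.0
tool_pos: [0.5187, -0.32, 0.2318]
contact_force: [-3.2, -6.6, 0.2]
opening: 0.0396
grip_force: 20.0
tool_pos: [0.5627, -0.3351, 0.2296]
contact_force: [-1.6, -6.1, 6.7]
opening: 0.0398
grip_force: 20.0
```

```bash

python3 -m jog '[[[0.3,0,0,0,0],[0.3,0,0,0,0],[0.3,0,0,0,0],[0.3,0,0,-0.03,0],[0.3,0,0,-0.07,0]]]' |sed -n '2p;4,6p'
python3 -m jog '[[[0.3,0.03,0,-0.02,0],[0.3,0.06,0,-0.02,0],[0.3,0.06,0,-0.02,0]]]' |sed -n '2p;4,6p'
python3 -c "
from h import *
s,i=snap('wrist','w6');print(s['tool_pos'],s['tool_rot'])
cv2.imwrite('pics/w6c.png',i[:400,150:630,::-1])"
```

```text
tool_pos: [0.5598, -0.3309, 0.2956]
contact_force: [1.8, -0.6, 0.5]
opening: 0.0598
grip_force: 0.0
tool_pos: [0.5006, -0.3113, 0.3205]
contact_force: [-0.8, -0.9, -0.1]
opening: 0.0597
grip_force: 0.0
[ 0.5006364  -0.31134114  0.32050922] [ 3.14110870e+00 -1.89217131e-03  2.81855335e+00]
```

View pics/w6c.png

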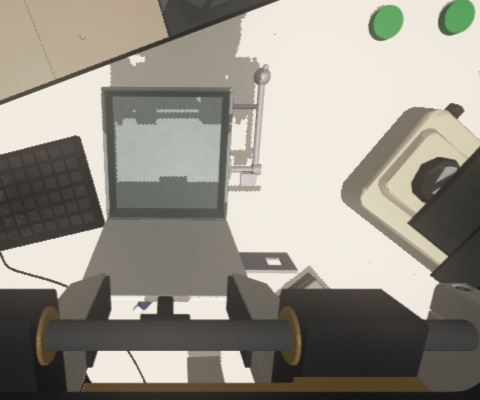

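The lid stands open. The ball is at about (412,76) and the pivot at about (407,168).

```bash
cat > b.py <<'E'
from h import *
s={'tool_pos':[0.5006364,-0.31134114,0.32050922],'tool_rot':[3.1411087,-0.00189217131,2.81855335]};c=cam('wrist',s)
g=cv2.imread('pics/w6.png',0)
a=cv2.resize(cv2.imread('pics/w6.png')[60:185,370:440],None,fx=4,fy=4)
cv2.imwrite('pics/w6d.png',a)
b=plane(c,412,76.5,.057);p=plane(c,406.5,168.5,.057);print(b,p,np.linalg.norm(b-p),np.arctan2(*(p-b)[[1,0]]))
q=[plane(c,u,v,.065) for u,v in((252,88),(383,88),(378,217),(258,217))];print(np.round(q,4),np.mean(q,0))
print([round(np.linalg.norm(q[i]-q[i-1]),4) for i in range(4)])
E
python3 b.py; python3 to.py .3985 -.1575 .12 2.817
```

```text
[ 0.39885269 -0.15747107  0.057     ] [ 0.50275335 -0.19073416  0.057     ] 0.10909528229643602 -0.30983281910904203
[[ 0.3509 -0.3437  0.065 ]
 [ 0.4006 -0.1956  0.065 ]
 [ 0.5509 -0.2439  0.065 ]
 [ 0.5003 -0.3948  0.065 ]] [ 0.45066816 -0.29450041  0.065     ]
[np.float64(0.158), np.float64(0.1562), np.float64(0.158), np.float64(0.1591)]
shift [0.1477 0.1136 0.2002] turn 0.001 t 11.35 pos [ 0.5025 -0.3122  0.3201] yaw 2.818
```

```bash

python3 -m jog '[[[-0.45,0.037,0.029,0.02,0],[-0.45,0.07,0.057,0.05,0],[-0.45,0.1,0.085,0.08,0],[-0.45,0.13,0.1,0.1,0],[-0.45,0.147,0.114,0.12,0]]]' |sed -n '2p;4,6p'
python3 -m jog '[[[-0.45,0,0,0.04,0],[-0.45,0,0,0.07,0],[-0.45,0,0,0.08,0],[-0.45,0,0,0.08,0],[-0.45,0,0,0.08,0]]]' |sed -n '2p;4,6p'
python3 to.py .399 -.1570 .12 2.82
```

```text
tool_pos: [0.4069, -0.1663, 0.2069]
contact_force: [0.7, -0.8, -0.4]
opening: 0.0309
grip_force: 0.0
tool_pos: [0.4079, -0.1678, 0.1278]
contact_force: [-0.3, 0.4, 0.8]
opening: 0.0251
grip_force: 0.0
shift [0.0118 0.0074 0.0078] turn -0.001 t 12.1833 pos [ 0.4079 -0.1678  0.1278] yaw 2.819
```

```bash

python3 -m jog '[[[-0.45,0.012,0.007,0.01,0],[-0.45,0.012,0.007,0.01,0],[-0.45,0.012,0.007,0.01,0],[-0.45,0.012,0.007,0.01,0],[-0.45,0.012,0.007,0.01,0]]]' |sed -n '2p;4,6p'
python3 to.py .399 -.1570 .028 2.82
python3 -c "
from h import *
s,i=snap('wrist','w7');K,R,p=cam('wrist',s);T=Ro.from_euler('xyz',s['tool_rot']).as_matrix()
print(proj((K,R,p),(.3987,-.1574,.057)))
for z in(-.011,-.032):print(proj((K,R,p),s['tool_pos']+T@np.array((0,0,z))))
cv2.imwrite('pics/w7c.png',cv2.resize(i[120:370,180:460,::-1],(672,600)))"
```

```text
tool_pos: [0.3994, -0.1582, 0.1191]
contact_force: [0.2, 0.7, 0.0]
opening: 0.0253
grip_force: 0.0
shift [0.001  0.0011 0.0911] turn -0.001 t 12.6 pos [ 0.3994 -0.1582  0.1191] yaw 2.819
[318.0464192  241.52781244]
[316.84257122 283.95359027]
[316.63775995 302.17390985]
```

View pics/w7c.png

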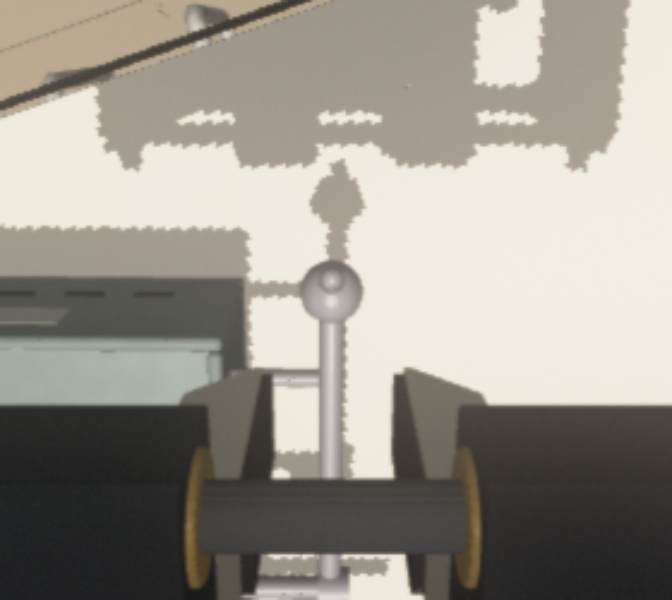

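The ball is at about (318,241), exactly as predicted, and it's centred between the fingers (tips at about 293 and 344). Descending.

```bash

python3 -m jog '[[[-0.45,0.001,0.0005,0.025,0],[-0.45,0.001,0.0005,0.045,0],[-0.45,0.001,0.0005,0.06,0],[-0.45,0.001,0.0005,0.07,0],[-0.45,0.001,0.0005,0.07,0]]]' |sed -n '2p;4,6p'
python3 -m jog '[[[-0.45,0,0,0.008,0],[-0.45,0,0,0.015,0],[-0.45,0,0,0.02,0],[-0.45,0,0,0.02,0]]]' |sed -n '2p;4,6p'
```

```text
tool_pos: [0.3969, -0.1563, 0.0468]
contact_force: [0.1, 0.2, 0.5]
opening: 0.0252
grip_force: 0.0
tool_pos: [0.3973, -0.1565, 0.0275]
contact_force: [0.4, 0.3, -0.1]
opening: 0.0252
grip_force: 0.0
```

```bash

python3 -m jog '[[[-1,0,0,0,0],[-1,0,0,0,0],[-1,0,0,0,0],[-1,0,0,0,0]]]' 15|sed -n '2p;4,6p'
python3 -m jog '[[[-1,-0.002,0,-0.022,0],[-1,-0.009,0,-0.043,0],[-1,-0.019,0,-0.062,0],[-1,-0.0335,0,-0.079,0],[-1,-0.0505,0,-0.0925,0]]]' |sed -n '2p;4,6p'
```

```text
tool_pos: [0.3972, -0.1578, 0.0285]
contact_force: [-4.7, -7.5, -0.1]
opening: 0.0184
grip_force: 15.0
tool_pos: [0.4461, -0.1745, 0.1229]
contact_force: [3.9, -9.1, -10.0]
opening: 0.0187
grip_force: 15.0
```

```bash

python3 -m jog '[[[-1,-0.0195,0,-0.010,0],[-1,-0.0405,0,-0.016,0],[-1,-0.0625,0,-0.0175,0],[-1,-0.0735,0,-0.0165,0],[-1,-0.084,0,-0.0145,0]]]' |sed -n '2p;4,6p'
python3 -m jog '[[[-1,0,0,0,0],[-1,0,0,0,0]]]' |sed -n '2p;4,6p'
```

```text
tool_pos: [0.5265, -0.2012, 0.1363]
contact_force: [-0.8, -2.3, 1.5]
opening: 0.0214
grip_force: 1.5
tool_pos: [0.5252, -0.2008, 0.1357]
contact_force: [-6.3, -19.9, 2.7]
opening: 0.0194
grip_force: 10.8
```

```bash

python3 -m jog '[[[-1,0,0,0,0],[-1,-0.002,0,0.0005,0],[-1,-0.002,0,0.0005,0]]]' |sed -n '2p;4,6p'
python3 -m jog '[[[0,0,0,0,0],[0,0,0,0,0],[0,0,0,0,0],[0,0,0,0,0],[0,0,0,0,0]]]' |sed -n '2p;4,6p'
python3 -m jog '[[[0,0,0,-0.02,0],[0,0,0,-0.06,0],[0,0,0,-0.10,0],[0,0.04,0,-0.12,0],[0.3,0.08,0,-0.14,0]]]' |sed -n '2p;4,6p'
python3 -c "
from h import *
s,i=snap('wrist','w8');print(s['tool_pos'],s['tool_rot']);c=cam('wrist',s)
ex=np.array([np.cos(-.32),np.sin(-.32)])
P=np.array([.503,-.191]);b=list(P+ex*.110*.276)+[.057+.1057]
print(proj(c,b),b); _,i2=snap('side','s8'); print(proj(cam('side'),b))
u,v=proj(cam('side'),b).astype(int)
a=i[:300,150:550,::-1]
o=np.zeros((600,700,3),np.uint8);o[:300,:400]=a;q=i2[v-50:v+50,u-60:u+60,::-1];o[300:,:360]=cv2.resize(q,(360,300),interpolation=3);cv2.imwrite('pics/c8.png',o)"
```

```text
tool_pos: [0.5262, -0.2019, 0.1354]
contact_force: [-2.9, -9.8, 2.0]
opening: 0.0184
grip_force: 15.0
tool_pos: [0.5268, -0.1994, 0.1346]
contact_force: [0.0, 0.5, 0.2]
opening: 0.0444
grip_force: 0.0
tool_pos: [0.4568, -0.1763, 0.2734]
contact_force: [1.0, -0.5, 0.6]
opening: 0.0492
grip_force: 0.0
[ 0.45677183 -0.17632512  0.27339343] [-3.14125725e+00  2.40631717e-03  2.81954576e+00]
[318.44977194 304.97818894] [np.float64(0.5318187872929829), np.float64(-0.20055024078030534), 0.1627]
[364.26269973 175.78697733]
```

View pics/c8.png

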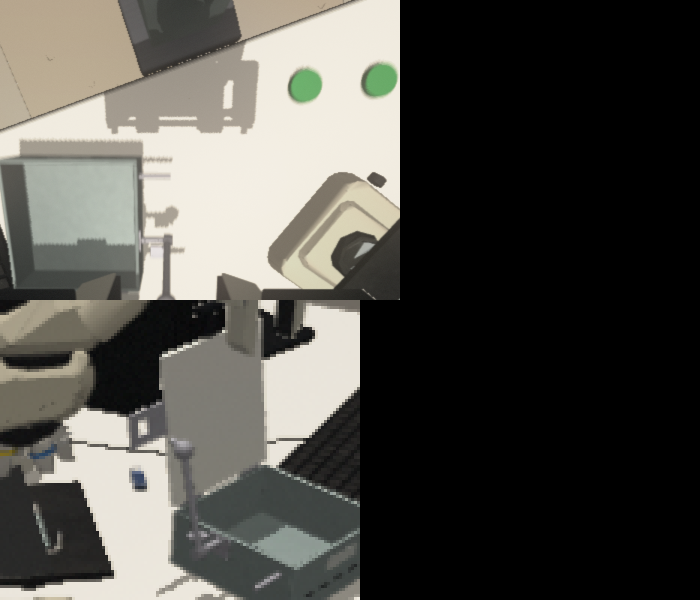

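The rod stands up at its stop, with the ball at the predicted point (364,176) in the side view, in front of the ear's hole. The lid still leans open. I'll go back to the handle.

```bash
python3 to.py .563 -.3355 .31 2.82
```

```text
shift [-0.1543 -0.1177 -0.0333] turn -0.001 t 15.9167 pos [ 0.4541 -0.175   0.2758] yaw 2.819
```

```bash

python3 -m jog '[[[0.3,-0.02,-0.015,-0.033,0],[0.3,-0.054,-0.04,-0.033,0],[0.3,-0.085,-0.065,-0.033,0],[0.3,-0.116,-0.09,-0.033,0],[0.3,-0.148,-0.113,-0.033,0]]]' |sed -n '2p;4,6p'
python3 -m jog '[[[0.3,-0.006,-0.005,0,0],[0.3,-0.006,-0.005,0,0],[0.3,-0.006,-0.005,0,0]]]' |sed -n '2p;4,6p'
python3 to.py .563 -.3355 .2296 2.82
python3 -c "
from h import *
s,i=snap('wrist','w9');c=cam('wrist',s);t=1.75
for yaw in(-.32,):
  ex=np.array([np.cos(yaw),np.sin(yaw)]);H=np.array([.5308,-.3223])
  print(proj(c,list(H-ex*.195*np.cos(t))+[.069+.195*np.sin(t)]))
g=i.sum(2)
for r in (300,310,320): print(r,g[r,250:390:5])
"
```

```text
tool_pos: [0.5617, -0.3318, 0.3045]
contact_force: [0.7, -1.0, -0.8]
opening: 0.0598
grip_force: 0.0
tool_pos: [0.565, -0.3368, 0.3034]
contact_force: [-0.5, -0.2, -0.0]
opening: 0.0596
grip_force: 0.0
shift [0.0021 0.0006 0.0738] turn -0.001 t 16.5833 pos [ 0.565  -0.3368  0.3034] yaw 2.819
[321.4941665  248.55266474]
300 [196 194 371 484 705 702 705 705 706 704 705 705 702 704 705 705 705 705
 705 704 705 705 705 703 702 679 208 204]
310 [176 186 356 701 315 702 703 702 704 705 703 705 705 702 705 705 705 704
 702 705 702 702 704 702 702 660 195 193]
320 [189 195 249 247 251 243 259 258 262 261 263 267 268 271 268 266 267 267
 262 237 238 237 238 228 233 230 207 200]
```

```bash

python3 -m jog '[[[0.3,0.002,0,0.025,0],[0.3,0.002,0,0.05,0],[0.3,0.002,0,0.073,0],[0.3,0.002,0,0.073,0],[0.3,0.002,0,0.073,0]]]' |sed -n '2p;4,6p'
python3 -m jog '[[[-1,0,0,0,0],[-1,0,0,0,0],[-1,0,0,0,0],[-1,0,0,0,0],[-1,0,0,0,0]]]' 20|sed -n '2p;4,6p'
```

```text
tool_pos: [0.5626, -0.335, 0.2325]
contact_force: [0.4, 0.4, 0.5]
opening: 0.0595
grip_force: 0.0
tool_pos: [0.5639, -0.3356, 0.2337]
contact_force: [0.8, 4.9, 5.7]
opening: 0.0399
grip_force: 20.0
```

```bash

python3 -m jog '[[[-1,0.0194,0,-0.0025,0],[-1,0.039,0,-0.003,0],[-1,0.058,0,-0.0017,0],[-1,0.072,0,0.0004,0],[-1,0.072,0,0.0004,0]]]' |sed -n '2p;4,6p'
python3 -m jog '[[[-1,0.006,0,0.0012,0],[-1,0.011,0,0.0026,0],[-1,0.016,0,0.0039,0],[-1,0.019,0,0.0047,0],[-1,0.019,0,0.0047,0]]]' |sed -n '2p;4,6p'
```

```text
tool_pos: [0.4934, -0.3115, 0.2324]
contact_force: [3.2, 6.1, 2.0]
opening: 0.0398
grip_force: 20.0
tool_pos: [0.477, -0.3059, 0.2279]
contact_force: [2.0, 7.1, 5.2]
opening: 0.0401
grip_force: 20.0
```

```bash

python3 -m jog '[[[-1,0.001,0,0.0004,0],[-1,0.002,0,0.0008,0],[-1,0.002,0,0.0008,0]]]' |sed -n '2p;4,6p'
python3 -m jog '[[[-1,0.001,0,0.0004,0],[-1,0.003,0,0.0012,0],[-1,0.003,0,0.0012,0]]]' |sed -n '2p;4,6p'
python3 -c "
from h import *
ex=np.array([np.cos(-.32),np.sin(-.32)]);H=np.array([.5305,-.3228]);c=cam('side')
for t in(1.2,1.27,1.35):
  print(t,proj(c,list(H-ex*.195*np.cos(t))+[.069+.195*np.sin(t)]),proj(c,list(H-ex*(.165*np.cos(t))+np.array([.3146,.949])*.08)+[.069+.165*np.sin(t)]))
_,i=snap('side','s10');cv2.imwrite('pics/s10c.png',cv2.resize(i[110:240,320:450,::-1],(600,600),interpolation=3))"
```

```text
tool_pos: [0.4755, -0.3054, 0.2274]
contact_force: [1.6, 6.5, 6.5]
opening: 0.0395
grip_force: 20.0
tool_pos: [0.4728, -0.3045, 0.2265]
contact_force: [1.2, 7.7, 7.4]
opening: 0.0397
grip_force: 20.0
1.2 [399.98070792 140.55320993] [379.47603723 155.92340666]
1.27 [396.66431467 137.93993106] [376.68298783 153.61922266]
1.35 [392.77767731 135.29961799] [373.41399802 151.27357118]
```

```bash

python3 -m jog '[[[-1,0.001,0,0.0005,0],[-1,0.003,0,0.0013,0],[-1,0.003,0,0.0013,0]]]' |sed -n '2p;4,6p'
python3 -m jog '[[[-1,0.001,0,0.0005,0],[-1,0.003,0,0.0014,0],[-1,0.003,0,0.0014,0]]]' |sed -n '2p;4,6p'

```

```text
tool_pos: [0.4708, -0.3039, 0.2258]
contact_force: [3.1, 7.5, 9.5]
opening: 0.0396
grip_force: 20.0
tool_pos: [0.4691, -0.3034, 0.2252]
contact_force: [6.4, 6.5, 10.6]
opening: 0.0394
grip_force: 20.0
```

View pics/s10c.png

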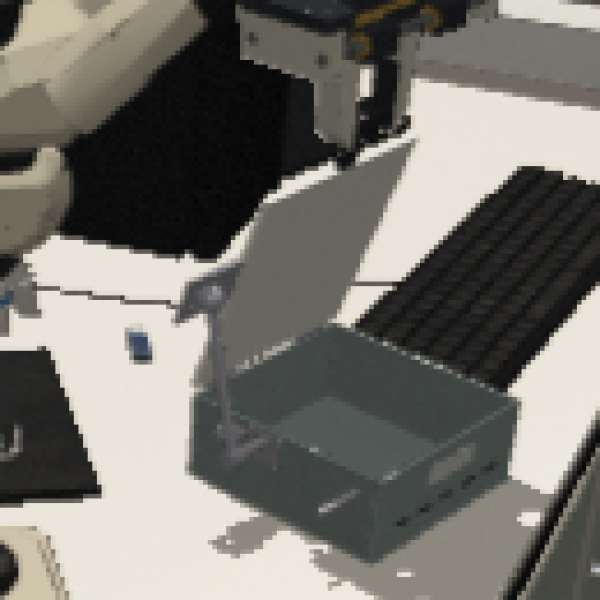

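The side view shows the ball seated under the ear, which covers its hole, and the force now rises with each step down. So the rod carries the lid, and I'll release.

```bash

python3 -m jog '[[[0.3,0,0,0,0],[0.3,0,0,0,0],[0.3,0,0,0,0],[0.3,0,0,0,0],[0.3,0,0,0,0]]]' |sed -n '2p;4,6p'
python3 -m jog '[[[0.3,0,0,-0.03,0],[0.3,0,0,-0.06,0],[0.3,0,0,-0.09,0],[0.3,0,0,-0.09,0]]]' |sed -n '2p;4,6p'
python3 -c "
from h import *
_,i=snap('side','s11');a=cv2.imread('pics/s10.png').astype(int);b=i[:,:,::-1].astype(int)
d=np.abs(a-b).sum(2)>90;d[:140]=0;ys,xs=np.nonzero(d[:,320:450]);print(len(ys),ys.min() if len(ys) else 0,ys.max() if len(ys) else 0)
for v in(160,170,180):print(b[v,360:412:2].sum(1),a[v,360:412:2].sum(1))"

```

```text
tool_pos: [0.466, -0.3042, 0.2218]
contact_force: [-0.5, 0.1, 0.5]
opening: 0.0596
grip_force: 0.0
tool_pos: [0.4678, -0.3056, 0.3183]
contact_force: [-0.2, 0.4, 0.4]
opening: 0.0597
grip_force: 0.0
176 140 247
[ 33  34  40  40  27  32 633 425 300 301 298 300 302 298 297 300 300 299
 298 297 310 668 679 679 680 680] [ 26  32  38  37  32  26 634 424 302 300 300 301 302 300 298 298 298 301
 300 299 310 669 680 680 680 679]
[636 488 241 207 208 207 298 297 298 301 301 301 297 300 298 301 301 296
 366 654 655 652 654 655  78 104] [638 488 241 212 207 209 300 301 298 303 299 300 301 301 299 299 298 299
 366 653 655 654 654 654  77 108]
[680 679 607 274 293 304 298 301 297 298 299 300 299 301 292 316 239 532
 361  83 120  98  61 113 117  62] [682 681 612 274 293 301 299 301 301 301 298 302 300 300 294 317 239 529
 365  83 123 102  63 111 118  61]
```

The lid's profile in the side image is unchanged after release, so it stands on the rod. Before I cross over to the holder, I'll work out the microscope clearance and where the spatulas stand.

```bash
python3 - <<'E'
from h import *
t=cam('top');s=cam('side')
for a in((358,258),(388,238),(363,250)):
  for b in((381,92),(372,106),(385,98)):
    x,e=tri(t,a,s,b)
    if e<.03: print('eye',a,b,x.round(3),round(e,3))
for u,v in((345,250),(330,305),(390,300)):pass
# spatula tops: side tops -> crop d (400..,328..) scale 400/135=2.963 ,270/80=3.375
for n,(u,v) in{'m':(515,395),'n':(564,412)}.items():
  b=(230+(u-400)/2.963,270+(v-328)/3.375)
  print(n,b,plane(s,*b,.125).round(4),'proj top',proj(t,plane(s,*b,.125)).round(1))
print('hold base side', plane(s,230+35/2.963,270+105/3.375,.055))
for n,u,v,z in[('petri',263,218,.015),('timer',267,255,.018),('weight',162,274,.02),('bottle',205,172,.03),('tape',176,183,.019)]:print(n,plane(t,u,v,z).round(3))
E
python3 to.py .37 -.20 .33 3.0
```

```text
eye (358, 258) (381, 92) [ 0.445 -0.03   0.469] 0.007
eye (358, 258) (372, 106) [ 0.456 -0.03   0.435] 0.009
eye (358, 258) (385, 98) [ 0.441 -0.032  0.456] 0.017
eye (388, 238) (381, 92) [ 0.475 -0.09   0.45 ] 0.024
eye (388, 238) (372, 106) [ 0.488 -0.093  0.412] 0.008
eye (363, 250) (381, 92) [ 0.455 -0.041  0.465] 0.018
eye (363, 250) (372, 106) [ 0.466 -0.042  0.43 ] 0.002
eye (363, 250) (385, 98) [ 0.451 -0.044  0.452] 0.029
m (268.8120148498144, 289.85185185185185) [0.536  0.3279 0.125 ] proj top [200.4 236.3]
n (285.3493081336483, 294.8888888888889) [0.4959 0.3254 0.125 ] proj top [201.2 252.7]
hold base side [0.61700188 0.32508841 0.055     ]
petri [0.597 0.186 0.015]
timer [0.499 0.175 0.018]
weight [0.452 0.447 0.02 ]
bottle [0.719 0.337 0.03 ]
tape [0.692 0.416 0.019]
shift [ 0.1255  0.0688 -0.0157] turn -0.181 t 20.15 pos [ 0.4672 -0.3051  0.3153] yaw 2.819
```

```bash

python3 -m jog '[[[0.3,0.03,0.012,0.01,0],[0.3,0.06,0.025,0.025,0],[0.3,0.09,0.04,0.04,0],[0.3,0.12,0.055,0.055,0],[0.3,0.135,0.066,0.065,0]]]' |sed -n '2p;4p'
python3 -m jog '[[[0.3,0.013,0.038,0.006,0],[0.3,0.026,0.077,0.012,0],[0.3,0.038,0.115,0.018,0],[0.3,0.051,0.153,0.024,0],[0.3,0.063,0.19,0.03,0]]]' |sed -n '2p;4p'
python3 -m jog '[[[0.3,0.013,0.038,0,0],[0.3,0.022,0.077,0,0],[0.3,0.027,0.115,-0.01,-0.08],[0.3,0.033,0.153,-0.02,-0.16],[0.3,0.038,0.19,-0.035,-0.24]]]' |sed -n '2p;4p'
python3 to.py .44 .31 .33 3.14
```

```text
tool_pos: [0.3557, -0.1958, 0.2445]
contact_force: [0.8, 0.5, 0.6]
tool_pos: [0.3584, 0.0033, 0.2159]
contact_force: [0.9, 0.0, 0.3]
tool_pos: [0.3825, 0.1955, 0.2507]
contact_force: [0.4, 0.0, -0.2]
shift [-0.048   0.1186 -0.0797] turn -0.077 t 21.4 pos [0.3825 0.1955 0.2507] yaw 3.063
```

```bash

python3 -m jog '[[[0.3,-0.012,0.03,-0.02,-0.077],[0.3,-0.024,0.06,-0.04,-0.077],[0.3,-0.036,0.09,-0.06,-0.077],[0.3,-0.048,0.118,-0.08,-0.077],[0.3,-0.048,0.118,-0.08,-0.077]]]' |sed -n '2p;4p'
python3 -m jog '[[[0.3,0,0,0,0],[0.3,0,0,0,0]]]' |sed -n '2p;4p'
cat > c.py <<'E'
from h import *
s,i=snap('wrist','w12');c=cam('wrist',s);print(s['tool_pos'],s['tool_rot'])
np.savez('w12.npz',p=s['tool_pos'],r=s['tool_rot'])
for X in((.536,.328,.128),(.496,.3255,.128),(.597,.328,.055),(.467,.328,.055),(.532,.328,.055),(.492,.328,.055)):print(X,proj(c,X).round(1))
m=(i.sum(2)<110).astype(np.uint8);m[285:]=0
n,l,st,ce=cv2.connectedComponentsWithStats(m)
for k in range(1,n):
  if st[k,4]>60:print(st[k],ce[k].round(1))
E
python3 c.py
```

```text
tool_pos: [0.4441, 0.3116, 0.3335]
contact_force: [-0.2, -1.6, -0.0]
tool_pos: [0.4409, 0.3066, 0.3302]
contact_force: [-0.3, -0.4, -0.8]
[0.44085286 0.30664181 0.33017875] [-3.13945553 -0.00315846  3.13585924]
(0.536, 0.328, 0.128) [335.7 281.5]
(0.496, 0.3255, 0.128) [333.9 250.8]
(0.597, 0.328, 0.055) [333.1 298.8]
(0.467, 0.328, 0.055) [333.6 213.6]
(0.532, 0.328, 0.055) [333.3 257.8]
(0.492, 0.328, 0.055) [333.5 231. ]
```

```bash
python3 - <<'E'
from h import *
g=cv2.imread('pics/w12.png',0)
print('cols',list(range(305,365,3)))
for r in range(200,318,4):print(r,*g[r,305:365:3])
E
```

```text
cols [305, 308, 311, 314, 317, 320, 323, 326, 329, 332, 335, 338, 341, 344, 347, 350, 353, 356, 359, 362]
200 223 224 223 223 224 201 145 146 145 146 145 146 144 145 146 146 148 223 224 223
204 223 224 223 223 223 146 144 146 145 146 145 145 147 145 145 146 149 223 224 223
208 223 224 224 224 178 93 96 95 91 90 86 88 89 86 87 122 149 223 223 223
212 223 224 223 223 142 84 84 84 85 83 82 83 83 85 83 84 172 224 223 223
216 223 223 224 223 154 131 129 145 146 144 144 133 98 112 145 146 174 223 223 223
220 223 223 223 223 185 152 153 152 151 151 150 102 97 100 148 149 176 223 223 223
224 223 224 223 223 184 153 153 153 152 150 109 97 98 118 149 148 149 223 223 223
228 224 223 223 224 196 153 153 152 105 95 80 95 99 148 149 147 150 223 223 224
232 223 223 223 224 198 152 152 151 98 71 71 71 104 148 148 147 149 223 223 223
236 223 224 223 222 210 151 151 151 102 70 70 71 102 148 148 147 148 223 224 223
240 223 223 224 223 211 152 152 151 147 87 70 70 114 148 147 147 148 223 223 223
244 223 223 223 222 212 151 152 151 150 114 83 73 80 95 143 145 149 223 223 223
248 223 223 224 223 215 152 1
[... 743 characters left out ...]
4 82 140 141 140 182 222 221 222
288 223 222 222 222 222 154 143 143 136 78 76 76 82 140 139 139 180 222 221 222
292 223 222 222 222 222 152 144 142 142 141 140 141 139 139 139 138 181 221 221 221
296 223 222 222 222 222 165 141 141 142 140 139 139 139 137 139 138 180 221 221 221
300 222 222 223 222 222 171 153 153 167 166 172 182 181 187 198 198 218 222 222 221
304 222 222 222 221 223 222 222 222 222 222 221 221 221 222 221 221 222 221 222 221
308 222 222 221 222 222 221 222 222 222 221 222 221 222 222 221 221 221 222 221 222
312 222 222 222 222 222 221 221 221 221 221 222 221 222 221 221 221 221 222 222 222
316 222 222 221 221 222 221 222 221 221 221 221 221 222 222 222 221 221 220 220 221
```

```bash
python3 - <<'E'
from h import *
d=np.load('w12.npz');c=cam('wrist',{'tool_pos':d['p'],'tool_rot':d['r']})
for n,u,v,z in[('S1top',339.5,249,.128),('S2top',338,279,.128),('h1',335,234.5,.055),('h2',335,260.5,.055),('h3',335.5,285,.055)]:print(n,plane(c,u,v,z).round(4))
g=cv2.imread('pics/w12.png',0)
print('cols',list(range(328,350)))
for r in range(240,292,2):print(r,*g[r,328:350])
t=cv2.imread('pics/top0.png',0)
print('top');
for r in range(228,262):print(r,*t[r,194:216])
E
```

```text
S1top [0.4938 0.3322 0.128 ]
S2top [0.5327 0.3308 0.128 ]
h1 [0.4971 0.3301 0.055 ]
h2 [0.5361 0.3304 0.055 ]
h3 [0.5746 0.3315 0.055 ]
cols [328, 329, 330, 331, 332, 333, 334, 335, 336, 337, 338, 339, 340, 341, 342, 343, 344, 345, 346, 347, 348, 349]
240 149 147 144 132 87 70 71 70 71 69 70 73 82 114 143 147 148 148 148 147 148 146
242 150 150 150 136 97 76 75 81 81 85 84 81 76 84 103 117 139 144 146 148 146 146
244 150 150 150 142 114 86 93 83 73 72 73 73 73 80 91 96 95 100 118 143 146 146
246 150 150 150 148 136 93 74 76 83 86 84 81 76 77 86 94 94 97 113 143 146 147
248 150 149 149 147 136 94 84 94 91 88 84 84 81 78 80 92 97 112 139 146 146 146
250 150 150 149 148 138 105 90 89 90 86 86 82 78 78 79 92 116 140 146 145 146 147
252 149 150 149 148 146 135 99 85 85 83 81 79 78 80 91 114 143 146 146 147 145 146
254 145 125 103 98 96 91 85 86 83 81 80 82 81 86 106 140 146 146 146 146 145 146
256 143 121 89 80 76 72 70 71 69 67 71 77 80 90 118 145 146 146 145 146 145 146
258 142 120 89 78 68 69 68 68 68 67 70 70 76 95 126 145 144 146 146 146 144 145
260 144 126 90 78 69 68 69 70 68 68 69
[... 3042 characters left out ...]
6 56 62 68 66 69 71 68 80 87 92 93 94 95 74 60
253 140 117 87 70 53 52 49 48 49 52 50 50 57 57 70 86 92 94 95 89 77 61
254 143 119 94 72 58 53 49 50 44 45 46 44 44 55 71 87 92 90 90 88 76 60
255 148 120 99 85 71 59 53 51 46 43 43 40 45 55 69 83 92 94 94 86 76 61
256 151 127 104 92 83 77 70 54 45 44 41 43 46 55 65 89 94 95 94 93 80 63
257 153 124 101 93 92 88 77 63 50 40 40 47 47 57 70 83 92 93 96 92 79 64
258 153 127 103 93 94 92 83 67 51 45 44 51 59 63 77 89 93 95 95 94 83 68
259 152 124 101 94 90 91 85 72 60 52 56 63 72 77 85 90 93 93 92 90 80 65
260 148 125 102 92 91 85 82 71 60 59 65 77 83 90 89 90 95 95 96 90 77 65
261 151 124 103 95 90 79 73 68 62 67 70 79 91 93 94 93 92 94 95 93 79 65
```

The holder is measured, with its middle hole at (0.536, 0.330) and near hole at (0.497, 0.330). The spatula tops are at (0.535, 0.332) and (0.495, 0.332), 40 mm apart as given. I'll fetch the middle one first.

```bash
python3 to.py .535 .331 .20 3.14
python3 -m jog '[[[0,-0.031,0.007,0.03,0],[0,-0.062,0.014,0.06,0],[0,-0.094,0.022,0.09,0],[0,-0.094,0.022,0.13,0],[0,-0.094,0.022,0.13,0]]]' |sed -n '2p;4p'
python3 -m jog '[[[0,0,0,0,0],[0,0,0,0,0]]]' |sed -n '2p;4,5p'; python3 to.py .535 .331 .06 3.14
```

```text
shift [-0.0945  0.0256  0.1301] turn -0.005 t 22.0333 pos [0.4407 0.3063 0.3304] yaw 3.135
tool_pos: [0.5329, 0.3256, 0.1928]
contact_force: [-1.5, -0.9, -1.5]
tool_pos: [0.5355, 0.3283, 0.2038]
contact_force: [0.6, -0.9, 0.6]
opening: 0.0459
shift [0.0007 0.0026 0.1438] turn -0.005 t 22.6167 pos [0.5355 0.3283 0.2038] yaw 3.135
```

```bash

python3 -m jog '[[[0,0,0.0025,0.03,0],[0,0,0.0025,0.065,0],[0,0,0.0025,0.10,0],[0,0,0.0025,0.125,0],[0,0,0.0025,0.125,0]]]' |sed -n '2p;4,5p'
python3 -m jog '[[[0,0,0,0.01,0],[0,0,0,0.018,0],[0,0,0,0.018,0]]]' |sed -n '2p;4,5p'
python3 -m jog '[[[-1,0,0,0,0],[-1,0,0,0,0],[-1,0,0,0,0],[-1,0,0,0,0],[-1,0,0,0,0]]]' 12|sed -n '2p;4,6p'
python3 -m jog '[[[-1,0,0,0,0],[-1,0,0,0,0]]]' |sed -n '2p;4,6p'
```

```text
tool_pos: [0.5335, 0.3305, 0.0751]
contact_force: [-0.4, 0.2, -0.8]
opening: 0.0462
tool_pos: [0.5362, 0.3316, 0.0602]
contact_force: [0.3, -0.9, -0.6]
opening: 0.0461
tool_pos: [0.5359, 0.3314, 0.0595]
contact_force: [0.3, -0.4, 0.0]
opening: 0.017
grip_force: 0.0
tool_pos: [0.5359, 0.3314, 0.0593]
contact_force: [0.2, 0.6, 0.9]
opening: 0.0114
grip_force: 12.0
```

```bash

python3 -m jog '[[[-1,0,0,-0.02,0],[-1,0,0,-0.05,0],[-1,0,0,-0.08,0],[-1,0,0,-0.10,0],[-1,0,0,-0.10,0]]]' |sed -n '2p;4,6p'
python3 -m jog '[[[-1,-0.026,-0.018,0,0],[-1,-0.052,-0.037,0,0],[-1,-0.078,-0.055,0,0],[-1,-0.104,-0.073,0,0],[-1,-0.104,-0.073,0,0]]]' |sed -n '2p;4,6p'
python3 -m jog '[[[-1,0,0,0.03,0],[-1,0,0,0.06,0],[-1,0,0,0.085,0],[-1,0,0,0.095,0],[-1,0,0,0.095,0]]]' 8|sed -n '2p;4,6p'
python3 -m jog '[[[-1,0,0,0.003,0],[-1,0,0,0.006,0],[-1,0,0,0.006,0]]]' |sed -n '2p;4,6p'
```

```text
tool_pos: [0.538, 0.3325, 0.1644]
contact_force: [0.5, 0.1, 0.4]
opening: 0.0113
grip_force: 12.0
tool_pos: [0.643, 0.2531, 0.1571]
contact_force: [-0.3, -0.2, 0.5]
opening: 0.0116
grip_force: 12.0
tool_pos: [0.6369, 0.2573, 0.0601]
contact_force: [0.7, 0.4, -0.5]
opening: 0.0115
grip_force: 8.0
tool_pos: [0.6399, 0.2581, 0.0593]
contact_force: [0.3, 0.9, 0.1]
opening: 0.0117
grip_force: 8.0
```

```bash

python3 -m jog '[[[-1,0,0,0.004,0],[-1,0,0,0.004,0],[-1,0,0,0.004,0]]]' |sed -n '2p;4,6p'
python3 -m jog '[[[-1,0,0,0.004,0],[-1,0,0,0.004,0],[-1,0,0,0.004,0]]]' |sed -n '2p;4,6p'
```

```text
tool_pos: [0.6394, 0.2578, 0.0545]
contact_force: [0.3, 0.5, -1.1]
opening: 0.0115
grip_force: 8.0
tool_pos: [0.6398, 0.2578, 0.0507]
contact_force: [0.4, -0.1, 2.9]
opening: 0.012
grip_force: 8.0
```

```bash

python3 -m jog '[[[-1,0.008,0,0.0005,0],[-1,0.0165,0,0.002,0],[-1,0.024,0,0.0045,0],[-1,0.032,0,0.0075,0],[-1,0.032,0,0.0075,0]]]' 5|sed -n '2p;4,6p'
python3 -c "
from h import *
s,i=snap('side','s13');c=cam('side');T=np.array(s['tool_pos'])
g=T+[0,0,.032]
print(proj(c,g),proj(c,g+[.03,0,-.075]),proj(c,g+[0,0,-.08]),proj(c,[.64,.258,0]))
u,v=proj(c,g).astype(int)
gg=i.sum(2)
print(list(range(u-26,u+30,4)))
for r in range(v-28,v+44,3):print(r,*gg[r,u-26:u+30:2])"
```

```text
tool_pos: [0.606, 0.2581, 0.0426]
contact_force: [-0.9, 0.1, 2.5]
opening: 0.0117
grip_force: 5.0
[261.07983728 279.43512198] [253.22618569 298.6518493 ] [263.3683112  303.88664777] [251.8975386  298.01608792]
[235, 239, 243, 247, 251, 255, 259, 263, 267, 271, 275, 279, 283, 287]
251 688 690 452 142 71 78 80 68 71 69 80 88 86 278 278 104 70 132 85 89 85 80 66 535 589 586 587 589
254 577 144 94 60 161 260 184 94 85 76 79 74 84 80 65 111 83 161 153 80 67 61 63 540 592 594 594 597
257 121 67 80 206 201 100 141 87 86 86 84 87 65 72 171 91 79 164 148 166 58 177 602 595 561 509 498 408
260 148 147 194 206 98 71 66 77 83 82 74 62 121 129 86 86 87 64 277 155 321 344 338 338 341 340 341 342
263 152 149 149 151 145 147 136 83 84 64 67 89 87 81 84 81 59 59 349 339 339 339 338 340 338 115 87 89
266 148 148 148 147 153 149 152 143 85 75 70 151 192 197 69 60 64 215 337 337 336 336 334 337 335 76 89 104
269 167 146 130 205 140 143 151 80 86 69 199 171 151 176 113 62 269 281 334 336 335 335 334 331 333 333 334 332
272 122 73 72 73 132 132 86 75 80 139 171 151 274 285 129 56 286 282 333 344 393 410 4
[... 1154 characters left out ...]
12 112 47 39 408
305 694 694 694 694 695 682 212 221 353 332 261 341 369 274 213 210 211 210 249 347 402 412 409 412 152 39 44 393
308 696 694 695 695 516 208 211 211 269 156 171 175 217 375 275 214 212 212 215 213 213 212 210 333 194 40 40 378
311 697 696 696 337 214 214 213 212 211 204 199 193 360 359 212 209 209 169 183 213 209 212 211 212 106 37 41 241
314 696 696 697 265 173 179 196 210 213 214 211 208 214 214 212 204 157 158 175 172 206 214 214 209 122 42 34 191
317 696 697 697 392 174 170 174 175 175 173 198 211 212 211 211 210 212 211 188 211 213 211 212 209 144 40 42 178
320 698 698 698 458 172 171 174 174 172 174 174 175 174 173 194 206 210 210 212 213 211 212 212 189 116 43 43 158
```

```bash

python3 -m jog '[[[-1,0.008,0,0.004,0],[-1,0.0146,0,0.008,0],[-1,0.021,0,0.013,0],[-1,0.027,0,0.0185,0],[-1,0.027,0,0.0185,0]]]' |sed -n '2p;4,6p'
python3 -m jog '[[[-1,0.006,0,0.006,0],[-1,0.010,0,0.0125,0],[-1,0.014,0,0.0195,0],[-1,0.017,0,0.0265,0],[-1,0.017,0,0.0265,0]]]' |sed -n '2p;4,6p'
```

```text
tool_pos: [0.5779, 0.2579, 0.0225]
contact_force: [-2.9, -0.4, 3.9]
opening: 0.0119
grip_force: 5.0
tool_pos: [0.5616, 0.2578, -0.0046]
contact_force: [-0.3, 0.7, 0.3]
opening: 0.0118
grip_force: 5.0
```

```bash

python3 -m jog '[[[-1,0,0,0,0],[-1,0,0,0,0],[-1,0,0,-0.02,0],[-1,0,0,-0.05,0],[-1,0,0,-0.09,0]]]' 30|sed -n '2p;4,6p'
python3 -m jog '[[[-1,0,0,-0.04,0],[-1,0.03,-0.01,-0.06,0],[-1,0.06,-0.02,-0.08,0],[-1,0.095,-0.03,-0.1,0],[-1,0.13,-0.04,-0.12,0]]]' |sed -n '2p;4,6p'
python3 to.py .36 .02 .22 2.82
```

```text
tool_pos: [0.5619, 0.2575, 0.0862]
contact_force: [1.1, 0.3, -0.6]
opening: 0.0112
grip_force: 30.0
tool_pos: [0.4321, 0.2184, 0.2087]
contact_force: [0.4, -0.4, 0.5]
opening: 0.0114
grip_force: 30.0
shift [ 0.0708 -0.1988 -0.0114] turn 0.315 t 28.0 pos [0.4321 0.2184 0.2087] yaw 3.135
```

```bash

python3 -m jog '[[[-1,0.025,-0.035,-0.01,0.06],[-1,0.05,-0.075,-0.01,0.12],[-1,0.068,-0.115,-0.01,0.18],[-1,0.071,-0.155,-0.01,0.24],[-1,0.071,-0.195,-0.01,0.315]]]' |sed -n '2p;4,6p'
python3 -m jog '[[[-1,-0.008,-0.035,0,0],[-1,-0.016,-0.07,0,0],[-1,-0.024,-0.105,0,0],[-1,-0.032,-0.14,0,0],[-1,-0.04,-0.166,0,0]]]' |sed -n '2p;4,6p'
python3 to.py .3287 -.2997 .15 2.82
```

```text
tool_pos: [0.3598, 0.0296, 0.2185]
contact_force: [1.8, 1.1, -0.3]
opening: 0.011
grip_force: 30.0
tool_pos: [0.3463, -0.1424, 0.2184]
contact_force: [0.8, -0.3, -0.2]
opening: 0.0113
grip_force: 30.0
shift [-0.033  -0.1547  0.0686] turn -0.001 t 28.8333 pos [ 0.3463 -0.1424  0.2184] yaw 2.819
```

```bash

python3 -m jog '[[[-1,-0.008,-0.037,0.01,0],[-1,-0.016,-0.075,0.02,0],[-1,-0.024,-0.11,0.04,0],[-1,-0.033,-0.145,0.055,0],[-1,-0.033,-0.154,0.068,0]]]' |sed -n '2p;4,6p'
python3 -m jog '[[[-1,0,0,0.02,0],[-1,0,0,0.05,0],[-1,0,0,0.05,0],[-1,0,0,0.05,0]]]' |sed -n '2p;4,6p'
python3 -c "
from h import *
s,i=snap('wrist','w14');print(s['tool_pos'],s['tool_rot']);c=cam('wrist',s)
g=i.sum(2)
print(list(range(290,350,4)))
for r in range(225,320,4):print(r,*g[r,290:350:3])"
python3 to.py .4093 -.3265 .09 2.82
```

```text
tool_pos: [0.3294, -0.3015, 0.1492]
contact_force: [0.2, 0.4, -0.4]
opening: 0.011
grip_force: 30.0
tool_pos: [0.3291, -0.2957, 0.0994]
contact_force: [-0.2, 0.2, -0.0]
opening: 0.0109
grip_force: 30.0
[ 0.32908858 -0.29574585  0.0994131 ] [ 3.14030912e+00 -2.02269790e-03  2.82056521e+00]
[290, 294, 298, 302, 306, 310, 314, 318, 322, 326, 330, 334, 338, 342, 346]
225 700 699 699 699 700 701 699 699 699 651 458 460 460 457 682 702 702 700 702 702
229 702 702 699 699 701 701 699 702 699 485 457 459 460 469 699 702 702 702 703 703
233 699 699 699 699 702 699 702 698 699 660 456 458 461 546 701 699 700 702 700 702
237 697 700 700 699 702 699 699 699 702 699 691 458 557 700 700 699 701 699 699 702
241 699 699 701 699 699 699 699 701 699 699 664 463 631 702 701 699 702 700 702 702
245 543 686 514 685 562 564 596 694 662 612 678 454 547 649 693 581 696 631 691 664
249 459 459 457 452 456 457 457 457 457 456 456 456 458 454 458 458 458 454 461 456
253 456 458 451 453 455 457 456 453 454 454 455 457 457 453 456 453 454 458 457 457
257 457 457 454 456 455 455 455 453 457 457 455 451 453 457 45
[... 668 characters left out ...]
4 139 189 294 291 290 165
293 161 298 298 294 149 134 131 137 134 130 127 124 132 125 123 151 290 287 285 126
297 154 296 294 287 170 132 125 134 126 127 123 123 126 119 120 127 287 285 285 115
301 136 295 290 269 165 116 117 123 119 119 122 118 114 114 129 129 281 280 280 115
305 137 289 289 249 141 211 114 117 110 111 118 109 109 109 256 117 267 281 277 113
309 211 229 286 210 123 244 243 122 111 106 105 105 143 271 228 104 237 279 194 199
313 221 202 285 159 109 123 269 282 294 297 298 287 279 254 93 97 202 279 187 217
317 223 205 279 129 108 96 104 135 248 283 286 222 108 93 84 87 168 277 184 222
shift [-0.0848 -0.0034  0.0106] turn 0.001 t 29.6333 pos [ 0.3299 -0.2965  0.1006] yaw 2.821
```

```bash

python3 - <<'E'
from h import *
s=robot.observe();_,i=snap('side','s14');c=cam('side');T=np.array(s['tool_pos']);g=T+[0,0,.032]
ex=np.array([.949,-.3146,0])
u,v=proj(c,g).astype(int);print(u,v,[proj(c,g+.083*(np.cos(a)*ex-[0,0,np.sin(a)])).round(0) for a in(.28,1.0,1.5)],[proj(c,g-.036*(np.cos(a)*ex-[0,0,np.sin(a)])).round(0) for a in(.28,1.0,1.5)])
gg=i.sum(2)
print(list(range(u-30,u+22,2)))
for r in range(v-12,v+26,2):print(r,*gg[r,u-30:u+22:2])
E
```

```text
437 185 [array([415., 184.]), array([422., 201.]), array([432., 209.])] [array([448., 187.]), array([445., 179.]), array([440., 175.])]
[407, 409, 411, 413, 415, 417, 419, 421, 423, 425, 427, 429, 431, 433, 435, 437, 439, 441, 443, 445, 447, 449, 451, 453, 455, 457]
173 94 102 62 105 272 292 290 288 290 287 286 287 286 289 288 295 164 165 111 81 283 682 682 682 681 682
175 115 62 112 93 60 120 283 298 286 286 289 286 289 204 288 294 278 296 74 274 562 682 681 682 682 682
177 62 99 83 52 107 108 73 77 409 299 292 288 287 171 284 289 292 247 135 52 325 684 681 682 683 685
179 100 76 54 104 94 65 76 100 221 95 332 206 278 290 294 257 295 167 161 61 386 682 682 683 684 682
181 111 59 109 102 116 503 337 254 272 68 38 47 101 279 287 270 297 144 214 394 684 682 684 685 685 685
183 61 110 110 69 307 268 233 225 330 365 171 102 160 275 276 260 297 118 266 568 683 684 685 683 685 609
185 166 100 77 88 121 104 64 107 111 73 74 106 421 273 278 288 296 73 294 672 684 685 685 685 685 370
187 194 339 282 152 106 63 112 113 84 88 106 110 59 197 245 290 307 160 569 684 685 686 683 685 602 112
189 20
[... 464 characters left out ...]
289 370 646 685 685 685 686 687 687 687 683 261 20 316 206
199 199 199 197 197 191 195 194 195 198 243 396 218 203 668 686 688 688 689 687 688 688 434 84 414 218 205
201 200 194 195 200 194 196 195 213 317 238 206 207 220 686 684 688 686 688 687 688 690 217 31 308 206 205
203 245 204 197 196 198 197 284 379 208 208 203 207 322 688 689 688 687 688 688 689 435 67 266 215 205 206
205 254 254 255 217 243 392 222 213 208 206 205 207 526 688 687 688 688 689 689 687 157 23 242 218 208 208
207 253 253 268 350 276 212 279 303 217 205 206 205 647 689 688 688 689 690 690 398 61 371 244 496 414 308
209 261 312 384 210 222 301 292 293 208 203 202 204 652 690 689 689 690 690 686 178 19 265 226 233 304 376
```

The side pixels show the handle at (428,181) and the blade out to (415,183). That is the predicted 16° tilt, so the spatula is held nearly level. Into the chest.

```bash

python3 -m jog '[[[-1,-0.02,-0.003,0,0],[-1,-0.045,-0.003,0,0],[-1,-0.07,-0.003,0,0],[-1,-0.085,-0.003,0,0],[-1,-0.085,-0.003,0,0]]]' |sed -n '2p;4,6p'
python3 -m jog '[[[-1,0,0,0.03,0],[-1,0,0,0.06,0],[-1,0,0,0.08,0],[-1,0,0,0.08,0]]]' |sed -n '2p;4,6p'
python3 -m jog '[[[-1,0,0,0.008,0],[-1,0,0,0.012,0],[-1,0,0,0.012,0]]]' |sed -n '2p;4,6p'
python3 to.py .4093 -.3265 .004 2.82
```

```text
tool_pos: [0.4127, -0.3275, 0.1019]
contact_force: [-0.0, -0.3, 0.0]
opening: 0.011
grip_force: 30.0
tool_pos: [0.4073, -0.3238, 0.0175]
contact_force: [-0.4, 0.9, -0.6]
opening: 0.011
grip_force: 30.0
tool_pos: [0.4095, -0.3262, 0.0085]
contact_force: [-0.5, -0.1, 0.0]
opening: 0.0112
grip_force: 30.0
shift [ 0.0001 -0.0004  0.0045] turn 0.001 t 30.6833 pos [ 0.4095 -0.3262  0.0085] yaw 2.821
```

```bash

python3 -m jog '[[[-1,0,0,0.005,0],[-1,0,0,0.005,0],[-1,0,0,0.005,0]]]' |sed -n '2p;4,6p'
python3 -m jog '[[[-0.55,0,0,0,0],[-0.55,0,0,0,0],[-0.55,0,0,0,0],[-0.55,0,0,0,0]]]' |sed -n '2p;4,6p'
python3 -m jog '[[[-0.55,0,0,-0.03,0],[-0.55,0,0,-0.07,0],[-0.55,0.02,0,-0.10,0],[-0.55,0.06,0,-0.12,0],[-0.55,0.10,0,-0.16,0]]]' |sed -n '2p;4,6p'
cat > d.py <<'E'
import sys
from h import *
s,i=snap('wrist',sys.argv[1]);c=cam('wrist',s)
C=np.array([.451,-.296]);ex=np.array([.949,-.3146]);ey=np.array([.3146,.949])
im=i.astype(int)
# dark things on the chest floor
src=[];dst=[]
for x,y in((-.08,-.078),(.08,-.078),(.08,.078),(-.08,.078)):
    src.append(proj(c,list(C+x*ex+y*ey)+[.008]));dst.append(((.08-x)*2000,(.078-y)*2000))
M=cv2.getPerspectiveTransform(np.float32(src),np.float32(dst))
w=cv2.warpPerspective(i,M,(320,312));print('valid rows',np.round(src,0).tolist())
g=w.sum(2)
np.set_printoptions(linewidth=250)
print('rows: chest x from +.08 down to -.08 ; cols y from +.078 to -.078')
w2=cv2.transpose(g.astype(np.float32))
for r in range(0,320,10):print(round(.08-r/2000,3),*g[:, r][::10].astype(int))
E
python3 d.py w15
```

```text
tool_pos: [0.4094, -0.3259, 0.003]
contact_force: [-0.2, 0.2, -0.1]
opening: 0.0112
grip_force: 30.0
tool_pos: [0.4093, -0.3259, 0.0028]
contact_force: [-0.0, -0.0, 0.4]
opening: 0.0208
grip_force: 0.0
tool_pos: [0.3247, -0.2968, 0.1502]
contact_force: [-0.1, 0.6, -0.8]
opening: 0.0204
grip_force: 0.0
valid rows [[281.0, 256.0], [285.0, 387.0], [421.0, 387.0], [434.0, 256.0]]
rows: chest x from +.08 down to -.08 ; cols y from +.078 to -.078
0.08 187 191 186 186 185 188 186 186 189 188 187 187 188 186 190 187 189 187 192 193 191 189 192 192 192 189 190 191 193 190 188 191
0.075 189 190 185 187 185 187 189 187 188 189 187 183 186 189 177 195 203 204 202 198 200 201 202 204 203 203 201 202 201 203 199 191
0.07 186 187 186 188 188 189 186 186 189 186 186 187 189 191 75 234 270 286 283 283 288 280 284 286 288 285 282 279 284 284 286 197
0.065 105 108 108 106 106 104 108 106 110 107 111 106 83 83 79 232 257 288 283 283 285 284 283 283 286 290 284 283 280 283 283 215
0.06 100 98 97 102 96 99 97 100 101 100 103 98 68 72 83 234 246 293 285 281 278 283 283 283 284 283 281 279 280 284 279 233
0
[... 2876 characters left out ...]
400 536 531 195 218 308 310
-0.055 461 458 470 471 463 468 461 473 471 470 464 471 468 467 440 313 297 295 285 151 482 476 482 479 491 481 488 491 212 279 307 311
-0.06 257 258 256 253 245 243 246 246 247 245 240 240 246 241 240 243 246 279 293 240 254 258 260 264 264 266 271 275 263 305 298 290
-0.065 261 258 254 251 247 249 247 244 247 316 313 317 319 319 313 311 309 311 313 317 275 237 241 242 240 243 240 245 249 251 251 253
-0.07 268 264 260 257 257 252 254 253 246 285 297 299 299 295 299 296 298 298 299 301 279 241 241 244 243 244 245 250 252 253 255 258
-0.075 272 266 267 260 255 248 248 252 250 244 243 245 244 247 242 240 241 245 247 244 248 244 246 244 250 252 249 253 254 256 258 261
```

```bash

python3 -m jog '[[[-0.4,0.007,0.03,-0.02,0],[-0.4,0.013,0.06,-0.04,0],[-0.4,0.019,0.095,-0.06,0],[-0.4,0.025,0.13,-0.07,0],[-0.4,0.028,0.146,-0.07,0]]]' |sed -n '2p;4p'
python3 -m jog '[[[-0.2,0.01,0.038,0,0],[-0.2,0.02,0.076,0,0],[-0.2,0.03,0.114,0,0],[-0.2,0.04,0.15,0,0],[-0.2,0.044,0.185,0,0]]]' |sed -n '2p;4p'
python3 -m jog '[[[0,0.005,0.038,0,-0.08],[0,0.005,0.076,0,-0.16],[0,0,0.114,0,-0.24],[0,0,0.152,0,-0.32],[0,-0.002,0.19,0,-0.32]]]' |sed -n '2p;4p'
python3 to.py .495 .331 .20 3.14
python3 - <<'E'
from h import *
_,i=snap('top','t16');c=cam('top');a=cv2.imread('pics/top0.png')[:,:,::-1]
C=np.array([.451,-.296]);ex=np.array([.949,-.3146]);ey=np.array([.3146,.949])
g=i.sum(2)
print('y cols',[round(y,3) for y in np.arange(.07,-.0751,-.0075)])
for x in np.arange(.06,-.0751,-.0075):
  print(round(x,3),*[int(g[tuple(np.round(proj(c,list(C+x*ex+y*ey)+[.008])).astype(int)[::-1])]) for y in np.arange(.07,-.0751,-.0075)])
m=lambda q:(q.max(2)<70).astype(np.uint8)
for q in(a,i):
  n,l,st,ce=cv2.connectedComponentsWithStats(m(q)[270:315,180:345]);print([(st[k].tolist(),ce[k].round(1)) for k in range(1,n) if st[k,4]>30])
E
```

```text
tool_pos: [0.3467, -0.1485, 0.2226]
contact_force: [0.6, -0.3, -0.2]
tool_pos: [0.3616, 0.0406, 0.2206]
contact_force: [1.4, -0.5, -0.6]
tool_pos: [0.4244, 0.2204, 0.2204]
contact_force: [0.5, -0.5, 0.5]
shift [-0.0711  0.1103  0.0204] turn 0.006 t 32.9833 pos [0.4244 0.2204 0.2204] yaw -3.138
y cols [np.float64(0.07), np.float64(0.062), np.float64(0.055), np.float64(0.047), np.float64(0.04), np.float64(0.032), np.float64(0.025), np.float64(0.017), np.float64(0.01), np.float64(0.002), np.float64(-0.005), np.float64(-0.013), np.float64(-0.02), np.float64(-0.028), np.float64(-0.035), np.float64(-0.043), np.float64(-0.05), np.float64(-0.058), np.float64(-0.065), np.float64(-0.073)]
0.06 155 188 201 191 201 178 183 173 186 179 183 168 166 151 104 88 90 76 103 60
0.052 163 187 190 176 183 187 177 178 184 171 178 168 171 164 165 161 161 167 157 150
0.045 174 189 190 187 187 182 187 179 179 179 167 169 168 164 161 166 160 165 164 127
0.038 167 183 185 186 185 195 173 183 180 183 169 175 176 168 162 167 153 160 167 131
0.03 175 187 183 189 182 186 188 167 191 168 174 164 163 165 165 183 156 
[... 644 characters left out ...]
69 170 170 174 181 157 90 57 154 172 160 119
-0.038 267 285 248 288 236 256 298 203 173 182 222 228 229 259 135 72 189 210 215 143
-0.045 282 359 350 358 342 339 322 288 181 293 289 331 345 334 219 94 314 324 333 219
-0.052 288 350 357 345 357 319 175 168 172 174 186 300 337 328 150 199 312 325 328 241
-0.06 276 349 350 350 354 322 215 269 271 199 224 344 340 341 173 151 301 325 323 148
-0.068 261 341 341 334 333 349 325 343 351 337 339 343 336 335 232 190 331 339 317 176
-0.075 243 221 224 220 224 277 259 276 271 251 249 258 251 292 282 287 277 273 265 232
[([77, 14, 12, 13, 128], array([82.4, 20.1]))]
[([4, 0, 93, 41, 1175], array([62.1, 16.5])), ([70, 38, 16, 7, 91], array([78. , 41.5]))]
```

The top view shows the first spatula's handle lying along chest x from about -0.068 to +0.010 at y ≈ -0.038, flat on the floor. Next, the second one.

```bash

python3 -m jog '[[[0,-0.02,0.03,0.005,0.006],[0,-0.045,0.065,0.01,0.006],[0,-0.071,0.1,0.02,0.006],[0,-0.071,0.11,0.02,0.006],[0,-0.071,0.11,0.02,0.006]]]' |sed -n '2p;4p'
python3 -m jog '[[[0,0,0,0,0],[0,0,0,0,0]]]' |sed -n '2p;4,5p'; python3 to.py .4955 .3315 .06 3.14
```

```text
tool_pos: [0.4956, 0.3307, 0.1981]
contact_force: [-0.2, -0.6, -0.2]
tool_pos: [0.495, 0.3274, 0.2004]
contact_force: [0.2, 0.3, -0.1]
opening: 0.046
shift [-0.0005  0.0042  0.1404] turn -0.005 t 33.6167 pos [0.495  0.3274 0.2004] yaw 3.135
```

```bash

python3 -m jog '[[[0,0,0.004,0.03,0],[0,0,0.004,0.065,0],[0,0,0.004,0.10,0],[0,0,0.004,0.125,0],[0,0,0.004,0.125,0]]]' |sed -n '2p;4,5p'
python3 -m jog '[[[-0.4,0,0,0.008,0],[-0.5,0,0,0.015,0],[-0.6,0,0,0.015,0],[-0.7,0,0,0.015,0]]]' |sed -n '2p;4,5p'
python3 -m jog '[[[-1,0,0,0,0],[-1,0,0,0,0],[-1,0,0,0,0],[-1,0,0,0,0],[-1,0,0,0,0]]]' 12|sed -n '2p;4,6p'
```

```text
tool_pos: [0.4922, 0.3293, 0.071]
contact_force: [-0.0, -0.0, -0.4]
opening: 0.0463
tool_pos: [0.4961, 0.3323, 0.0615]
contact_force: [-0.7, 1.0, 0.4]
opening: 0.0237
tool_pos: [0.4961, 0.3322, 0.0612]
contact_force: [0.3, -2.3, 5.8]
opening: 0.0117
grip_force: 12.0
```

```bash

python3 -m jog '[[[-1,0,0,-0.02,0],[-1,0,0,-0.05,0],[-1,0,0,-0.08,0],[-1,0,0,-0.10,0],[-1,0,0,-0.10,0]]]' |sed -n '2p;4,6p'
python3 -m jog '[[[-1,-0.035,-0.018,0,0],[-1,-0.07,-0.037,0,0],[-1,-0.105,-0.055,0,0],[-1,-0.144,-0.074,0,0],[-1,-0.144,-0.074,0,0]]]' |sed -n '2p;4,6p'
python3 -m jog '[[[-1,0,0,0.03,0],[-1,0,0,0.06,0],[-1,0,0,0.085,0],[-1,0,0,0.097,0],[-1,0,0,0.097,0]]]' 8|sed -n '2p;4,6p'
python3 -m jog '[[[-1,0,0,0.003,0],[-1,0,0,0.006,0],[-1,0,0,0.006,0]]]' |sed -n '2p;4,6p'
```

```text
tool_pos: [0.4976, 0.3336, 0.1652]
contact_force: [0.7, 0.7, 0.8]
opening: 0.0116
grip_force: 12.0
tool_pos: [0.644, 0.2524, 0.1576]
contact_force: [-1.1, -0.3, -0.7]
opening: 0.0118
grip_force: 12.0
tool_pos: [0.6363, 0.2567, 0.0588]
contact_force: [-0.2, 0.0, 0.9]
opening: 0.0116
grip_force: 8.0
tool_pos: [0.6396, 0.2575, 0.0585]
contact_force: [-0.9, 0.2, -0.1]
opening: 0.0116
grip_force: 8.0
```

```bash

python3 -m jog '[[[-1,0,0,0.004,0],[-1,0,0,0.004,0],[-1,0,0,0.004,0]]]' |sed -n '2p;4,6p'
python3 -m jog '[[[-1,0,0,0.003,0],[-1,0,0,0.003,0],[-1,0,0,0.003,0]]]' |sed -n '2p;4,6p'
```

```text
tool_pos: [0.639, 0.2572, 0.0536]
contact_force: [-0.5, -0.6, -0.2]
opening: 0.0117
grip_force: 8.0
tool_pos: [0.6402, 0.2573, 0.0521]
contact_force: [-0.2, -1.3, 5.7]
opening: 0.0121
grip_force: 8.0
```

Contact. I'll tilt it over the same way.

```bash

python3 -m jog '[[[-1,0.008,0,0.0005,0],[-1,0.0165,0,0.002,0],[-1,0.024,0,0.0045,0],[-1,0.032,0,0.0075,0],[-1,0.032,0,0.0075,0]]]' 5|sed -n '2p;4,6p'
python3 -m jog '[[[-1,0.008,0,0.004,0],[-1,0.0146,0,0.008,0],[-1,0.021,0,0.013,0],[-1,0.027,0,0.0185,0],[-1,0.027,0,0.0185,0]]]' |sed -n '2p;4,6p'
python3 -m jog '[[[-1,0.006,0,0.006,0],[-1,0.010,0,0.0125,0],[-1,0.014,0,0.0195,0],[-1,0.017,0,0.027,0],[-1,0.017,0,0.028,0]]]' |sed -n '2p;4,6p'
python3 -m jog '[[[-1,0,0,0,0],[-1,0,0,0,0],[-1,0,0,-0.02,0],[-1,0,0,-0.05,0],[-1,0,0,-0.09,0]]]' 30|sed -n '2p;4,6p'
python3 -m jog '[[[-1,0,0,-0.04,0],[-1,0.03,-0.01,-0.06,0],[-1,0.06,-0.02,-0.08,0],[-1,0.095,-0.03,-0.1,0],[-1,0.13,-0.04,-0.12,0]]]' |sed -n '2p;4,6p'
python3 to.py .36 .02 .22 2.82
```

```text
tool_pos: [0.606, 0.2575, 0.0433]
contact_force: [-0.8, -0.9, 4.0]
opening: 0.012
grip_force: 5.0
tool_pos: [0.5776, 0.2575, 0.0227]
contact_force: [-2.8, 0.1, 3.3]
opening: 0.0117
grip_force: 5.0
tool_pos: [0.5613, 0.2574, -0.006]
contact_force: [-0.6, 0.5, 0.3]
opening: 0.012
grip_force: 5.0
tool_pos: [0.5616, 0.257, 0.0848]
contact_force: [0.6, 0.5, 0.5]
opening: 0.0111
grip_force: 30.0
tool_pos: [0.4317, 0.218, 0.2073]
contact_force: [-0.5, 0.6, 0.9]
opening: 0.0113
grip_force: 30.0
shift [ 0.0702 -0.1986 -0.0128] turn 0.314 t 38.8667 pos [0.4317 0.218  0.2073] yaw 3.134
```

```bash

python3 -m jog '[[[-1,0.025,-0.035,-0.01,0.06],[-1,0.05,-0.075,-0.01,0.12],[-1,0.068,-0.115,-0.01,0.18],[-1,0.071,-0.155,-0.01,0.24],[-1,0.071,-0.195,-0.01,0.315]]]' |sed -n '2p;4,6p'
python3 -m jog '[[[-1,-0.008,-0.035,0,0],[-1,-0.016,-0.07,0,0],[-1,-0.024,-0.105,0,0],[-1,-0.032,-0.14,0,0],[-1,-0.04,-0.166,0,0]]]' |sed -n '2p;4,6p'
python3 to.py .3432 -.256 .10 2.82
```

```text
tool_pos: [0.3592, 0.0293, 0.2171]
contact_force: [1.8, 0.1, -0.7]
opening: 0.0112
grip_force: 30.0
tool_pos: [0.3456, -0.1426, 0.217]
contact_force: [0.8, 0.6, -0.3]
opening: 0.0112
grip_force: 30.0
shift [-0.0334 -0.1081  0.1172] turn -0.002 t 39.7 pos [ 0.3456 -0.1426  0.217 ] yaw 2.818
```

```bash

python3 -m jog '[[[-1,-0.01,-0.037,0.01,0],[-1,-0.02,-0.072,0.035,0],[-1,-0.033,-0.105,0.06,0],[-1,-0.033,-0.108,0.09,0],[-1,-0.033,-0.108,0.115,0]]]' |sed -n '2p;4,6p'
python3 -m jog '[[[-1,0,0,0,0],[-1,0,0,0,0]]]' |sed -n '2p;4,6p'
python3 to.py .421 -.2818 .10 2.82
```

```text
tool_pos: [0.343, -0.2555, 0.0999]
contact_force: [-0.4, 1.4, -0.1]
opening: 0.0114
grip_force: 30.0
tool_pos: [0.3428, -0.2526, 0.1012]
contact_force: [-0.6, -0.6, 0.7]
opening: 0.0112
grip_force: 30.0
shift [-0.0834 -0.0029  0.001 ] turn -0.001 t 40.2833 pos [ 0.3428 -0.2526  0.1012] yaw 2.819
```

```bash

python3 -m jog '[[[-1,-0.02,-0.003,0,0],[-1,-0.045,-0.003,0,0],[-1,-0.07,-0.003,0,0],[-1,-0.083,-0.003,0,0],[-1,-0.083,-0.003,0,0]]]' |sed -n '2p;4,6p'
python3 -m jog '[[[-1,0,0,0.03,0],[-1,0,0,0.06,0],[-1,0,0,0.085,0],[-1,0,0,0.09,0],[-1,0,0,0.09,0]]]' |sed -n '2p;4,6p'
python3 to.py .421 -.2818 .003 2.82
```

```text
tool_pos: [0.4246, -0.2833, 0.104]
contact_force: [-0.9, -0.1, 0.0]
opening: 0.0108
grip_force: 30.0
tool_pos: [0.4203, -0.2811, 0.0114]
contact_force: [0.1, 0.3, -0.1]
opening: 0.0111
grip_force: 30.0
shift [-0.0009 -0.0004  0.0084] turn 0.0 t 41.1167 pos [ 0.4203 -0.2811  0.0114] yaw 2.82
```

```bash

python3 -m jog '[[[-1,0,0,0.004,0],[-1,0,0,0.008,0],[-1,0,0,0.008,0]]]' |sed -n '2p;4,6p'
python3 -m jog '[[[-0.55,0,0,0,0],[-0.55,0,0,0,0],[-0.55,0,0,0,0],[-0.55,0,0,0,0]]]' |sed -n '2p;4,6p'
python3 -m jog '[[[-0.55,0,0,-0.03,0],[-0.55,0,0,-0.07,0],[-0.55,0.02,0,-0.10,0],[-0.55,0.06,0,-0.12,0],[-0.55,0.10,0,-0.16,0]]]' |sed -n '2p;4,6p'
python3 -m jog '[[[0,0.02,0.03,-0.02,0],[0,0.02,0.065,-0.04,0],[0,0.025,0.1,-0.06,0],[0,0.03,0.135,-0.07,0],[0,0.03,0.17,-0.07,0]]]' |sed -n '2p;4p'
cat > e.py <<'E'
import sys
from h import *
_,i=snap('top',sys.argv[1]);c=cam('top')
C=np.array([.451,-.296]);ex=np.array([.949,-.3146]);ey=np.array([.3146,.949])
g=i.sum(2);Y=np.arange(.07,-.0751,-.0075)
print('y',*[int(round(y*1000)) for y in Y])
for x in np.arange(.06,-.0751,-.0075):
  print(int(round(x*1000)),*[int(g[tuple(np.round(proj(c,list(C+x*ex+y*ey)+[.008])).astype(int)[::-1])]) for y in Y])
n,l,st,ce=cv2.connectedComponentsWithStats((i.max(2)<70).astype(np.uint8)[180:330,140:345])
for k in range(1,n):
  if 60<st[k,4]<300:
    u,v=ce[k]+[140,180];print('dark',st[k].tolist(),u.round(1),v.round(1),plane(c,u,v,.01).round(4))
E
python3 e.py t17
```

```text
tool_pos: [0.4214, -0.2823, 0.0042]
contact_force: [-0.0, -0.0, 0.5]
opening: 0.0109
grip_force: 30.0
tool_pos: [0.4211, -0.282, 0.0036]
contact_force: [0.2, 0.3, -0.1]
opening: 0.0201
grip_force: 0.0
tool_pos: [0.3363, -0.2528, 0.1509]
contact_force: [-0.7, -0.7, -0.0]
opening: 0.0206
grip_force: 0.0
tool_pos: [0.3641, -0.0824, 0.2235]
contact_force: [1.2, -1.1, 0.2]
y 70 62 55 47 40 32 25 17 10 2 -5 -13 -20 -28 -35 -43 -50 -58 -65 -73
60 153 185 182 181 189 177 171 186 180 174 171 170 165 152 111 71 81 86 93 73
52 161 180 185 184 191 179 176 165 174 168 175 161 166 164 155 158 150 157 153 144
45 167 186 182 178 173 188 173 172 165 163 168 160 166 168 158 157 164 161 167 128
38 161 172 186 182 184 176 168 177 159 174 171 172 167 163 148 162 163 149 160 128
30 172 189 190 190 177 162 166 166 165 179 176 171 172 155 164 167 171 153 149 131
22 170 181 175 174 177 181 170 180 165 159 164 174 180 160 157 169 152 164 159 137
15 165 184 183 174 187 176 175 181 164 175 155 162 165 163 150 150 162 166 151 148
8 176 183 185 182 168 178 175 162 135 101 160 167 158 158 96 72 153 155 155 124
0 1
[... 506 characters left out ...]
01 266 85 122 270 331 335 320 217 85 308 332 329 211
-52 275 336 346 346 339 303 174 165 102 103 181 287 336 327 132 189 302 326 318 228
-60 232 291 309 311 315 301 148 169 173 256 233 331 326 329 166 144 300 325 318 136
-68 204 197 202 197 202 165 143 199 195 188 314 338 332 324 221 182 320 329 318 168
-75 243 241 238 224 226 206 144 210 232 231 242 247 238 283 268 277 265 275 249 224
dark [131, 2, 18, 17, 167] 278.6 191.1 [0.67   0.1453 0.01  ]
dark [73, 38, 4, 49, 95] 215.5 241.9 [0.5356 0.3111 0.01  ]
dark [0, 51, 20, 20, 97] 149.0 240.9 [0.5401 0.4852 0.01  ]
dark [194, 96, 11, 35, 222] 340.6 296.9 [ 0.3884 -0.0152  0.01  ]
dark [117, 104, 12, 13, 123] 262.5 290.2 [0.4079 0.1876 0.01  ]
```

Top view: both handles lie flat side by side, at y ≈ -0.038 and +0.006. The black cap is still at (262.5,290.2), which is (0.408, 0.187). Going for the cap.

```bash

python3 -m jog '[[[0.15,0.006,0.038,0,0],[0.15,0.012,0.076,0,0],[0.15,0.018,0.114,0,0],[0.15,0.024,0.152,0,0],[0.15,0.03,0.19,0,0]]]' |sed -n '2p;4p'
python3 -m jog '[[[0.15,0.007,0.038,0.03,0],[0.15,0.014,0.076,0.07,0],[0.15,0.014,0.079,0.1,0],[0.15,0.014,0.079,0.12,0],[0.15,0.014,0.079,0.12,0]]]' |sed -n '2p;4,5p'
python3 -m jog '[[[0.15,0,0,0,0],[0.15,0,0,0,0]]]' |sed -n '2p;4,5p'
python3 to.py .4078 .187 -.009 2.82
python3 - <<'E'
from h import *
s,i=snap('wrist','w18');c=cam('wrist',s)
n,l,st,ce=cv2.connectedComponentsWithStats((i.max(2)<75).astype(np.uint8)[:285])
for k in range(1,n):
  if st[k,4]>150:print(st[k].tolist(),ce[k].round(1),plane(c,*ce[k],.0105).round(4))
print(proj(c,(.4078,.187,.0105)))
E
```

```text
tool_pos: [0.395, 0.1081, 0.2211]
contact_force: [0.7, -1.2, 0.1]
tool_pos: [0.4032, 0.1857, 0.0964]
contact_force: [-1.6, -0.0, -0.5]
opening: 0.0528
tool_pos: [0.4078, 0.1855, 0.1023]
contact_force: [0.2, 0.3, -0.6]
opening: 0.0526
shift [0.0007 0.0014 0.1113] turn -0.001 t 43.5833 pos [0.4078 0.1855 0.1023] yaw 2.819
[0, 0, 84, 36, 1658] [29.3 11.9] [0.1912 0.0448 0.0105]
[163, 0, 128, 121, 6540] [232.9  59. ] [0.2641 0.1689 0.0105]
[517, 0, 95, 33, 384] [566.9  13.5] [0.3119 0.4027 0.0105]
[193, 39, 32, 21, 229] [208.3  49.3] [0.2526 0.1544 0.0105]
[190, 60, 243, 90, 915] [313.8 103.6] [0.3116 0.2149 0.0105]
[319.07484396 231.1963632 ]
```

```bash
python3 - <<'E'
from h import *
s=robot.observe();i=cv2.imread('pics/w18.png');c=cam('wrist',s)
g=i.sum(2)
m=((i.max(2)<125)&(i.max(2).astype(int)-i.min(2)<25)).astype(np.uint8)[150:300,230:420]
n,l,st,ce=cv2.connectedComponentsWithStats(m)
for k in range(1,n):
  if st[k,4]>150:print(st[k].tolist(),(ce[k]+[230,150]).round(1),plane(c,*(ce[k]+[230,150]),.011).round(4))
for r in range(190,290,5):print(r,*g[r,270:372:5])
E
```

```text
[68, 57, 44, 46, 1601] [319.3 229.5] [0.407  0.1877 0.011 ]
[0, 124, 37, 26, 784] [249.1 288.7] [0.4388 0.1115 0.011 ]
[140, 124, 50, 26, 901] [390.7 289.5] [0.4795 0.2301 0.011 ]
190 469 463 468 466 468 571 702 693 679 658 702 691 689 538 701 688 593 496 466 469 472
195 470 470 470 468 466 702 703 702 701 703 701 701 703 704 704 704 703 705 687 466 468
200 692 702 704 692 703 704 702 702 704 705 699 704 703 704 704 702 704 704 695 692 704
205 703 704 703 703 705 705 701 703 532 469 470 469 646 703 705 702 705 705 704 704 705
210 705 704 705 704 705 704 702 472 239 236 252 233 270 485 705 703 704 705 704 704 708
215 705 705 705 705 705 704 494 248 286 279 280 274 276 244 570 705 706 705 705 704 705
220 705 705 705 707 705 705 258 280 280 282 274 282 273 272 383 705 708 705 705 705 707
225 704 705 704 704 705 705 270 275 290 283 284 279 287 279 302 705 705 706 705 708 707
230 705 704 706 705 705 701 285 297 287 279 277 283 278 280 286 707 705 707 707 705 704
235 706 705 705 708 705 704 283 292 284 279 279 280 280 280 286 707 706 707 707 706 708
240 706 705 705 705 705 705 311 299 289 285 288 274 280 275 504 705 708 708 705 706 706
245 706 705 705 705 706 708 701 285 280 281 280 286 283 305 705 705 706 705 706 705 707
250 705 705 703 705 705 705 707 702 325 280 276 278 408 706 705 705 706 705 707 708 706
255 705 705 705 706 704 705 705 705 708 706 705 706 707 705 705 705 705 707 708 705 705
260 704 704 705 705 706 705 708 704 705 705 705 706 705 706 705 705 707 708 707 706 705
265 705 705 704 705 705 706 707 705 708 704 705 707 707 705 705 708 708 707 705 708 705
270 704 704 704 705 704 705 705 704 706 705 707 706 705 704 705 707 705 704 705 705 707
275 705 704 704 705 705 704 704 704 705 705 705 704 708 705 705 705 705 705 705 705 682
280 703 703 705 705 706 705 704 707 704 705 704 705 706 705 705 704 706 703 703 704 641
285 703 705 702 705 705 705 705 708 703 705 703 705 704 705 538 473 484 705 705 703 529
```

```bash

python3 -m jog '[[[0.15,0.001,0.0015,0.03,0],[0.15,0.001,0.0015,0.06,0],[0.15,0.001,0.0015,0.085,0],[0.15,0.001,0.0015,0.1,0],[0.15,0.001,0.0015,0.1,0]]]' |sed -n '2p;4,5p'
python3 -m jog '[[[0.15,0,0,0.004,0],[0.15,0,0,0.008,0],[0.15,0,0,0.008,0]]]' |sed -n '2p;4,5p'
python3 -m jog '[[[-0.3,0,0,0.003,0],[-1,0,0,0.003,0],[-1,0,0,0.003,0],[-1,0,0,0.003,0],[-1,0,0,0.003,0]]]' 15|sed -n '2p;4,6p'
```

```text
tool_pos: [0.406, 0.1866, 0.0001]
contact_force: [-0.8, -0.9, -0.1]
opening: 0.0528
tool_pos: [0.4074, 0.1874, -0.0062]
contact_force: [-0.0, -0.6, 0.2]
opening: 0.0526
tool_pos: [0.4065, 0.1874, -0.01]
contact_force: [0.1, -0.0, 0.2]
opening: 0.024
grip_force: 0.0
```

```bash

python3 -m jog '[[[0.15,0,0,-0.01,0],[0.15,0,0,-0.01,0],[0.15,0,0,-0.01,0],[0.15,0,0,-0.01,0],[0.15,0,0,-0.01,0]]]' |sed -n '2p;4,5p'
python3 -c "
from h import *
s,i=snap('wrist','w19');c=cam('wrist',s);g=i.sum(2)
print(proj(c,(.4072,.1875,.0105)))
for r in range(235,312,5):print(r,*g[r,250:390:6])"
python3 -m jog '[[[0.15,0,0,0.005,0],[0.15,0,0,0.01,0],[0.15,0,0,0.01,0]]]' |sed -n '2p;4,5p'
python3 -m jog '[[[0.15,0,0,0.003,0],[0.15,0,0,0.006,0],[0.15,0,0,0.006,0]]]' |sed -n '2p;4,5p'
```

```text
tool_pos: [0.4062, 0.1873, -0.0004]
contact_force: [0.5, 0.9, 0.9]
opening: 0.0512
[317.75235073 285.38753702]
235 448 449 449 448 448 447 447 444 446 447 449 447 442 443 446 448 451 446 446 450 449 448 449 448
240 448 450 447 446 446 446 445 447 444 445 447 444 445 444 445 448 441 446 448 446 449 451 450 446
245 446 451 447 450 448 446 444 445 448 444 445 448 447 445 445 448 444 448 449 447 447 449 447 450
250 448 445 450 444 446 446 446 445 446 438 211 152 161 351 443 447 449 450 445 447 446 446 449 449
255 448 446 448 444 446 686 511 449 276 151 149 153 153 154 151 441 691 695 494 697 448 453 448 449
260 445 448 445 448 447 549 478 326 155 173 165 167 161 168 159 151 445 469 454 474 449 445 447 451
265 448 448 447 449 449 447 449 152 167 162 164 163 170 166 169 162 210 446 448 446 448 446 445 451
270 446 445 449 449 449 445 387 206 206 167 209 162 201 167 204 177 170 446 447 448 445 445 449 445
275 440 313 292 392 441 690 233 205 168 212 220 171 213 169 203 163 203 692 699 445 361 303 339 445
280 301 299 182 296 449 696 164 160 164 161 159 159 163 166 163 167 168 542 696 698 163 272 299 303
285 301 302 154 279 682 695 161 167 171 160 160 164 156 159 158 161 164 438 697 698 149 166 308 298
290 298 288 147 351 698 699 202 172 212 201 209 198 170 205 170 209 176 466 698 699 149 153 299 302
295 298 178 143 276 698 698 202 235 221 213 203 201 203 200 202 198 192 683 696 698 149 144 275 296
300 300 146 140 217 697 698 611 215 222 205 208 207 204 193 188 194 195 696 695 696 145 141 169 293
305 284 143 137 189 698 700 696 202 202 197 199 201 197 197 203 192 484 698 697 697 144 135 144 298
310 211 136 137 213 697 697 697 693 207 208 204 204 198 196 234 322 697 696 696 698 141 141 141 272
tool_pos: [0.4056, 0.1871, -0.0113]
contact_force: [-0.6, -0.4, -0.1]
opening: 0.0527
tool_pos: [0.406, 0.1873, -0.0168]
contact_force: [-0.5, -0.5, 0.3]
opening: 0.0529
```

```bash

python3 -m jog '[[[0.15,0,0,0.002,0],[0.15,0,0,0.004,0],[0.15,0,0,0.004,0]]]' |sed -n '2p;4,5p'
python3 -m jog '[[[-0.2,0,0,0,0],[-1,0,0,0,0],[-1,0,0,0,0],[-1,0,0,0,0]]]' 15|sed -n '2p;4,6p'
```

```text
tool_pos: [0.4062, 0.1873, -0.0205]
contact_force: [-0.8, -1.2, 0.5]
opening: 0.0527
tool_pos: [0.4064, 0.1874, -0.0201]
contact_force: [0.3, -0.7, -0.3]
opening: 0.0361
grip_force: 15.0
```

```bash

python3 -m jog '[[[-1,0,0,-0.02,0],[-1,0,0,-0.06,0],[-1,0,0,-0.1,0],[-1,0,0,-0.14,0],[-1,0,0,-0.18,0]]]' 20|sed -n '2p;4,6p'
python3 -m jog '[[[-1,0,-0.035,-0.02,0],[-1,-0.003,-0.07,-0.04,0],[-1,-0.006,-0.105,-0.05,0],[-1,-0.009,-0.14,-0.05,0],[-1,-0.009,-0.175,-0.05,0]]]' |sed -n '2p;4,6p'
python3 -m jog '[[[-1,-0.008,-0.035,0,0],[-1,-0.016,-0.07,0,0],[-1,-0.024,-0.105,0,0],[-1,-0.032,-0.14,0,0],[-1,-0.04,-0.166,0,0]]]' |sed -n '2p;4,6p'
python3 to.py .353 -.2261 .10 2.82
```

```text
tool_pos: [0.4058, 0.1872, 0.1618]
contact_force: [0.6, 0.2, -0.8]
opening: 0.0359
grip_force: 20.0
tool_pos: [0.3595, 0.0171, 0.2108]
contact_force: [1.1, 0.1, 0.1]
opening: 0.0358
grip_force: 20.0
tool_pos: [0.3441, -0.1539, 0.2101]
contact_force: [0.9, -0.0, -1.6]
opening: 0.0362
grip_force: 20.0
shift [-0.0312 -0.0655  0.1101] turn -0.001 t 47.5167 pos [ 0.3441 -0.1539  0.2101] yaw 2.819
```

```bash

python3 -m jog '[[[-1,-0.01,-0.025,0.01,0],[-1,-0.02,-0.05,0.035,0],[-1,-0.031,-0.065,0.06,0],[-1,-0.031,-0.065,0.09,0],[-1,-0.031,-0.065,0.11,0]]]' |sed -n '2p;4,6p'
python3 -m jog '[[[-1,-0.02,0,0,0],[-1,-0.045,0,0,0],[-1,-0.07,0,0,0],[-1,-0.085,0,0,0],[-1,-0.085,0,0,0]]]' |sed -n '2p;4,6p'
python3 -m jog '[[[-1,0,0,0,0],[-1,0,0,0,0]]]'|sed -n '2p;4,6p'
python3 to.py .4337 -.2529 -.005 2.82
```

```text
tool_pos: [0.353, -0.2235, 0.0977]
contact_force: [-0.2, -0.1, 0.0]
opening: 0.036
grip_force: 20.0
tool_pos: [0.4369, -0.2511, 0.0998]
contact_force: [-0.3, 0.8, -0.3]
opening: 0.0358
grip_force: 20.0
tool_pos: [0.4335, -0.2493, 0.0996]
contact_force: [-0.2, 0.2, -0.3]
opening: 0.036
grip_force: 20.0
shift [-0.0015 -0.0033  0.1046] turn -0.0 t 48.5167 pos [ 0.4335 -0.2493  0.0996] yaw 2.82
```

```bash

python3 -m jog '[[[-1,-0.001,-0.003,0.02,0],[-1,-0.001,-0.003,0.045,0],[-1,-0.001,-0.003,0.07,0],[-1,-0.001,-0.003,0.085,0],[-1,-0.001,-0.003,0.085,0]]]' |sed -n '2p;4,6p'
python3 -m jog '[[[-1,0,0,0.01,0],[-1,0,0,0.018,0],[-1,0,0,0.018,0]]]'|sed -n '2p;4,6p'
python3 to.py .4337 -.2529 -.005 2.82
```

```text
tool_pos: [0.4316, -0.2513, 0.0124]
contact_force: [-0.7, 0.4, -0.1]
opening: 0.0358
grip_force: 20.0
tool_pos: [0.434, -0.2529, -0.0037]
contact_force: [0.2, 0.5, -0.3]
opening: 0.0358
grip_force: 20.0
shift [ 0.0002 -0.0001  0.0013] turn -0.0 t 49.1833 pos [ 0.434  -0.2529 -0.0037] yaw 2.82
```

```bash

python3 -m jog '[[[-0.1,0,0,0,0],[-0.1,0,0,0,0],[-0.1,0,0,0,0]]]'|sed -n '2p;4,6p'
python3 -m jog '[[[-0.1,0,0,-0.03,0],[-0.1,0,0,-0.07,0],[-0.1,0.02,0,-0.10,0],[-0.1,0.06,0,-0.12,0],[-0.1,0.10,0,-0.16,0]]]' |sed -n '2p;4,6p'
python3 -m jog '[[[0,0.02,0.03,-0.02,0],[0,0.02,0.065,-0.04,0],[0,0.025,0.1,-0.06,0],[0,0.03,0.135,-0.07,0],[0,0.03,0.17,-0.07,0]]]' |sed -n '2p;4p'
python3 e.py t20
python3 - <<'E'
from h import *
_,i=snap('side','s20');a=cv2.imread('pics/s11.png').astype(int);b=i[:,:,::-1].astype(int)
d=np.abs(a-b).sum(2)[145:215,345:400];print('lid diff',(d>90).sum())
E
```

```text
tool_pos: [0.4347, -0.2537, -0.0025]
contact_force: [-1.6, -1.4, -1.0]
opening: 0.0416
grip_force: 1.4
tool_pos: [0.35, -0.2243, 0.1449]
contact_force: [0.3, -0.0, 1.0]
opening: 0.0417
grip_force: 0.0
tool_pos: [0.3778, -0.0535, 0.2175]
contact_force: [0.8, -0.9, -0.6]
y 70 62 55 47 40 32 25 17 10 2 -5 -13 -20 -28 -35 -43 -50 -58 -65 -73
60 150 177 189 183 184 175 188 175 167 177 162 170 165 150 104 90 87 76 99 61
52 157 179 184 189 185 174 178 174 180 172 176 162 163 170 162 158 152 158 158 141
45 161 180 179 180 182 183 168 168 173 169 159 165 169 166 152 164 160 160 153 120
38 175 187 190 194 179 175 176 181 158 168 166 167 175 175 147 166 151 159 158 124
30 159 173 178 191 185 175 178 170 172 183 177 170 169 154 165 178 160 159 163 135
22 171 177 177 177 171 177 177 168 161 165 163 163 161 162 154 167 157 171 154 143
15 170 184 183 169 167 172 171 179 165 187 167 153 164 164 145 158 154 162 160 141
8 174 179 184 179 172 178 169 163 133 74 154 169 163 163 89 56 148 160 142 128
0 163 185 185 171 171 182 170 161 78 47 159 163 165 163 86 73 155 158 163 138
-8 158 179 174 170 146 150 
[... 276 characters left out ...]
 159 125
-38 264 283 196 90 100 96 104 154 86 63 213 225 226 240 130 72 187 204 201 135
-45 262 328 335 185 118 108 169 274 101 120 272 315 338 314 218 88 301 328 323 213
-52 209 222 322 321 281 287 177 175 107 94 187 285 330 336 156 203 312 314 316 223
-60 218 214 275 329 332 317 218 260 177 238 212 331 334 345 171 152 301 335 315 143
-68 237 247 243 321 326 324 328 328 212 114 312 327 329 330 233 186 325 319 317 171
-75 259 254 228 201 212 265 259 264 247 241 243 250 241 279 277 263 280 277 251 229
dark [131, 2, 18, 17, 167] 278.6 191.1 [0.6699 0.1454 0.01  ]
dark [74, 38, 3, 49, 90] 215.5 241.0 [0.5382 0.3111 0.01  ]
dark [0, 53, 20, 18, 92] 148.9 241.2 [0.5393 0.4856 0.01  ]
lid diff 566
```

The top view shows the cap flat in the chest at (-0.027, 0.037), beside both spatulas. I'll move the arm clear, then check the lid and bystanders.

```bash

python3 -m jog '[[[0,0,0.03,0,0],[0,0,0.06,0,0],[0,0,0.09,0,0],[0,0,0.12,0,0],[0,0,0.12,0,0]]]' |sed -n '2p;4p'
python3 - <<'E'
from h import *
_,i=snap('side','s21');a=cv2.imread('pics/s11.png').astype(int);b=i[:,:,::-1].astype(int)
for v in(160,170,180):print(b[v,340:412:3].sum(1),a[v,340:412:3].sum(1))
_,t=snap('top','t21');o=cv2.imread('pics/top0.png')[:,:,::-1].astype(int);d=(np.abs(t.astype(int)-o).sum(2)>120).astype(np.uint8)
n,l,st,ce=cv2.connectedComponentsWithStats(d[30:325]);print([(st[k].tolist()) for k in range(1,n) if st[k,4]>25])
hs=cv2.cvtColor(t,cv2.COLOR_RGB2HSV);h0=cv2.cvtColor(o.astype(np.uint8),cv2.COLOR_RGB2HSV)
for q in(h0,hs):
  n,l,st,ce=cv2.connectedComponentsWithStats(((q[:,:,1]>120)&(q[:,:,2]>60)).astype(np.uint8)[280:310,185:340]);print([ce[k].round(1).tolist() for k in range(1,n) if st[k,4]>40])
print(robot.observe()['time'])
E
```

```text
tool_pos: [0.416, 0.0622, 0.2147]
contact_force: [-0.5, 0.6, -0.7]
[ 40  35  35  39  27  52 129 114  73  70  52  24 279 289 287 290 196  64
  80 265 280 276 280 474] [ 32  42  35  39  45  38  28  29  40  33  32 644 300 300 300 300 297 298
 299 300 310 679 679 679]
[218 136 140 139 139 136 135 137 137  71  62  69 182 119  62  68 178 126
  63  61 594 570 392  92] [681 681 682 682 680 682 681 575 241 206 207 298 298 302 301 298 298 299
 296 614 655 655 655  99]
[281 281 281 280 114  61  68 179 140 150  76  66  66 273 285 288 285 281
 515 102 113  68 111  94] [680 680 682 627 681 682 517 681 607 282 304 299 297 296 300 302 292 290
 532 105 120  73 113  98]
[[396, 198, 96, 82, 3414], [255, 215, 104, 80, 5364], [491, 219, 17, 16, 140], [392, 234, 20, 22, 232], [388, 257, 14, 17, 105], [423, 274, 29, 21, 252]]
[[12.9, 9.8], [39.7, 8.2]]
[[12.9, 9.8], [39.7, 8.2]]
50.8833
```

```bash

python3 -m jog '[[[0,0,0.03,-0.03,0],[0,0,0.07,-0.06,0],[0,0,0.11,-0.1,0],[0,0,0.14,-0.12,0],[0,0,0.14,-0.12,0]]]' |sed -n '2p;4p'
python3 -m jog '[[[0,0,0,0,0],[0,0,0,0,0],[0,0,0,0,0],[0,0,0,0,0],[0,0,0,0,0]]]' |sed -n '2p;4p'
python3 - <<'E'
from h import *
_,t=snap('top','t22');q=cv2.imread('pics/t16.png')[:,:,::-1].astype(int)
d=np.abs(t.astype(int)-q).sum(2)[190:325,380:520]>120;print('chest area diff px',d.sum(), np.argwhere(d)[:5].tolist())
_,i=snap('side','s22');a=cv2.imread('pics/s11.png').astype(int);b=i[:,:,::-1].astype(int)
for v in(170,180,190):print(b[v,352:412:3].sum(1),a[v,352:412:3].sum(1))
hs=cv2.cvtColor(t,cv2.COLOR_RGB2HSV)
n,l,st,ce=cv2.connectedComponentsWithStats(((hs[:,:,1]>90)&(hs[:,:,2]>40)).astype(np.uint8)[280:310,185:340]);print([ce[k].round(1).tolist() for k in range(1,n) if st[k,4]>40])
E
```

```text
tool_pos: [0.461, 0.1932, 0.3379]
contact_force: [-0.9, -1.6, -0.6]
tool_pos: [0.4589, 0.1905, 0.3338]
contact_force: [-0.1, -0.3, -0.3]
chest area diff px 78 [[84, 53], [84, 54], [85, 49], [87, 49], [88, 51]]
[665 665 665 559 232 201 198 289 288 289 289 287 290 287 289 592 636 636
 635  96] [680 682 681 575 241 206 207 298 298 302 301 298 298 299 296 614 655 655
 655  99]
[665 665 500 666 589 272 291 289 286 289 286 289 283 279 514 101 118  67
 109  92] [681 682 517 681 607 282 304 299 297 296 300 302 292 290 532 105 120  73
 113  98]
[666 665 665 662 295 254 258 228 204 201 200 201 201 194 188 187 193 192
 190 189] [682 680 682 678 303 263 271 236 211 208 207 210 206 207 198 198 200 198
 200 199]
[[39.7, 8.1], [17.3, 8.5], [107.3, 10.1], [140.5, 18.5]]
```

The lid is unchanged on its rod: the side profile is identical, and the only pixels that differ in the chest area are the new contents. The red and green discs are where they were. Handing in.

```bash
python3 -c "
from cell import robot
print(robot.hand_in())"
```

```text
the job is handed in; nothing more can be done
None
```

The job is handed in: the lid stands on its rod, and both spatulas and the one black cap lie flat in the chest. The red and green discs are where they were; I didn't check the other worktop things one by one, and no verdict came back.

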